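Load four reagent vessels into their matching deck holders

ROBOT

A 7-joint arm with a two-finger parallel gripper is mounted at the origin on the work surface. World frame = base frame: x ahead of the robot, y to its left, z up, the work surface at z = 0. Lengths are in m, angles in rad, forces in N, time in s.
With the tool pointing down it reaches from about 0.425 to 0.875 m from the base axis. Payload 4.7 kg.
Tool frame: the origin (TCP) lies at the very end of the fingers, on their centre line; the grasp point (between the pads) lies 19 mm behind it (grip_point_offset is the distance from the TCP to the grasp point, in m); x points along the fingers, z is the direction in which the jaws open and shut, and the axes are right-handed (so a half turn about x gives the same grasp; the last joint's range is limited). The gripper opens to 87 mm and grips with 3 to 60 N. Pads are 19 mm wide; open, the fingers measure 117 mm over their backs; the gripper's body (75 mm by 190 mm) begins 51 mm behind the grasp point.
Start: joints at [-1.226, 0.321, -0.07, 1.45, 0.023, 1.371, -0.057], TCP at [0.211, 0.615, 0.223] pointing down, gripper open.
Joint ranges: [-2.86, 2.86], [-0.3, 2.09], [-1.38, 1.24], [0.06, 2.45], [-1.56, 4.7], [0.09, 2.05], [-2.69, 2.69]. Speed limits (rad/s): [2.57, 2.57, 3.14, 3.14, 3.14, 3.14, 3.14].

INTERFACE

Orientations are given as a rotation vector (axis times angle).
In Python, from bench import get_state, get_image, calibration, close_job, grip_point_offset gives the robot as it stands.
- The arm moves only by the tool play_rows, never from a script. Its argument "targets" is a list of rows, each an object with "claw": the closure, from 0 (fully open) to 1 (shut); "linear": the shift along the tool's x, y, z as a fraction of full scale, a list of three; "rotation": the turn, a rotation vector about the tool's x, y, z as a fraction of full scale, a list of three. In form: [{"claw": claw, "linear": [x, y, z], "rotation": [wx, wy, wz]}, ...]. A call has 1 to 10 rows; each row shifts and turns the pose as measured when the row begins, along the tool's axes as they then stand; what a row does not reach is not made up. Full scale, the value 1, is 2.5 cm for a shift and 90 degrees for a turn. A row lasts 1/12 s, in which the tool goes at most 41.7 mm and 7.16 degrees, less where a joint would pass 70% of its speed; a pose out of reach is approached as far as the arm can. A call with a number of a shift or a turn outside -1 to 1 is refused whole. A call with a gripper value outside its range is refused whole. The fingers move at their own pace and stop on an object; "newtons" is the grip in N (left out, the last holds). Time passes only in rows, so rows that do not move let the fingers close. It gives the time, the measured TCP pose, the force and the opening at its end, in the units of the state.
- get_state(): the state, without advancing time (a new reading comes with each control period).
- get_image(name): name is "side" or "top"; returns the picture (420x560x3 uint8, blue, green, red); there is no depth.
- calibration(name): a dict with "fx", "fy", "cx", "cy" (pixels), "rvec" (rotation vector, rad) and "tvec" (3), from world to camera coordinates, as OpenCV has them. Camera axes: x right, y down, z forward; pixel columns grow to the right and rows downward; lengths in m; the calibration is good to about 2 mm. A picture is of the moment at which its call begins. calibration takes no time and is no camera call.
- close_job(): hands the job in, once; it reports no verdict.
The state is a dict: "time": time; "joint_positions": joint angles; "qd": joint speeds; "joint_torque": joint torques, N m; "position": TCP position; "tool_rot": TCP orientation; "ft_force": force on the tool from outside, world axes, zero at the start; "torque": the same for the moment, N m; "grip_width": opening from 0.0 (shut) to 1.0 (fully open).
Only numpy, scipy, OpenCV 4.12 (cv2) and the standard library are available. Lean on these libraries where they do the work, as an engineer would, in place of code of your own. Each camera call takes 0.05 s, during which the arm holds its last target. There are 200 camera calls.

TASK

Load the liquid handler's deck for the next run: carry each of the four loose white reagent vessels (large round bottle, small round jar, square bottle and long trough) to the black holder whose recess has its shape and size, and set it down upright and fully home on the recess floor, free of the gripper. The vessels are filled, so keep them upright and set them down rather than dropping them, and leave the blue microtube stand and the little amber sample cup where they stand.

Things in the scene. Friction and masses are not known exactly. Their poses are not given: they have to be found in the camera images.
- round_bottle: Large round reagent bottle, white plastic with a grey screw cap, loose, about 150 g. Body 58 mm in diameter, straight-sided from 3 to 63 mm above its bottom, then a shoulder; cap 44 mm in diameter from 78 to 96 mm, the top. Origin: centre of its underside; z is its upright axis. It may stand at any of eight places on the deck, among the other vessels and holders.
- small_jar: Small round jar, white plastic with a grey screw cap, loose, about 60 g. Body 34 mm in diameter, straight-sided from 2 to 46 mm above its bottom; cap 28 mm in diameter from 51 to 66 mm, the top. Origin: centre of its underside; z is its upright axis. It may stand at any of eight places on the deck, among the other vessels and holders.
- square_bottle: Square reagent bottle, white plastic with a round grey screw cap, loose, about 140 g. Body 52 x 52 mm with flat sides facing its x and y axes, up to 60 mm above its bottom, then a shoulder; cap 40 mm in diameter from 70 to 88 mm, the top. Origin: centre of its underside; z is its upright axis. It may stand at any of eight places on the deck, among the other vessels and holders.
- trough: Long closed reagent trough, white plastic with a flat grey lid flush with its sides, loose, about 160 g. 40 mm wide along its x axis, 108 mm long along its y axis (a small lid tab stands out 4 mm more at the +y end), 62 mm high; flat-sided from top to bottom. Origin: centre of its underside; z is its upright axis. It may stand at any of eight places on the deck, among the other vessels and holders.
- round_holder: Holder for the large round bottle: black block 98 x 98 x 22 mm with a round recess 70 mm in diameter at its centre, bare metal floor. Stands fast on the deck and does not move. Origin: centre of its underside, on the deck; z up; the floor of the recess is 8 mm above the origin, the rim 22 mm, so the recess is 14 mm deep.
- small_holder: Holder for the small round jar: black block 74 x 74 x 22 mm with a round recess 46 mm in diameter at its centre, bare metal floor. Stands fast on the deck and does not move. Origin: centre of its underside, on the deck; z up; the floor of the recess is 8 mm above the origin, the rim 22 mm, so the recess is 14 mm deep.
- square_holder: Holder for the square bottle: black block 92 x 92 x 22 mm with a square recess 64 x 64 mm at its centre, sides along its x and y axes, bare metal floor. Stands fast on the deck and does not move. Origin: centre of its underside, on the deck; z up; the floor of the recess is 8 mm above the origin, the rim 22 mm, so the recess is 14 mm deep.
- trough_holder: Holder for the trough: black block 80 mm (x) by 148 mm (y) by 22 mm high with a rectangular recess 52 mm (x) by 120 mm (y) at its centre, bare metal floor. The trough may go in either way round. Stands fast on the deck and does not move. Origin: centre of its underside, on the deck; z up; the floor of the recess is 8 mm above the origin, the rim 22 mm, so the recess is 14 mm deep.
- microtube_stand: Blue microtube stand holding four white-capped microtubes, loose, to be left alone: 36 x 36 mm, 39 mm high. Stands among the vessels and holders. Origin: centre of its underside. Plate carriers stand along the far edge of the deck.
- sample_cup: Small amber sample cup with a white lid, loose, to be left alone: 36 mm in diameter, 37 mm high. Stands among the vessels and holders. Origin: centre of its underside. Also present: a spare cap, petri dish, timer and marker, up to 19 mm high; far out, a tube rack 104 mm high (-y) and a tip box 59 mm high (+y).

How it is judged:
By the outcome, as a careful person would: the job done as asked, in the order asked, and still so for the second after the job is handed in, with the robot touching nothing.
It also fails if it takes over 93 s, if anything falls off the work surface, if the arm or the gripper's body presses on something with over 40 N, if the wrist force passes 120 N, or if a joint passes its speed limit or range.

## Working session

There is one attempt and no reset: what is moved stays moved. The work goes in short steps, Python scripts to look and compute and a tool call to move; the robot and the scene stay as the last step left them, time stands still between calls to the robot, and variables do not carry over. Pictures are saved under pics/ and viewed, about 12 in all and at most 16, crops included, and the job is handed in when it is done.

Besides the shell and the picture viewer there is one more tool, called after ">>>" as name(argument=value, ...) on one line, values as JSON. play_rows: Moves the arm, as the interface text tells. Shift numbers are shares of 2.5 cm and turn numbers shares of 90 degrees, none past 1 either way. Its arguments: {"type":"object","properties":{"targets":{"type":"array"},"newtons":{"type":"number"}},"required":["targets"]}

```bash
mkdir -p pics; ls
python3 - <<'E'
from bench import *
import cv2,json
for n in("top","side"):
    cv2.imwrite(f"pics/{n}0.png",get_image(n)); print(n,calibration(n))
print(get_state(),grip_point_offset)
E
```

```text
pics
top {'fx': 447.2321099571018, 'fy': 447.2321099571018, 'cx': 275.7833646651085, 'cy': 203.6688103457636, 'rvec': array([ 2.11431377, -2.09722107,  0.23581584]), 'tvec': array([-0.01446503,  0.52517764,  1.09032389])}
side {'fx': 477.412483063598, 'fy': 477.412483063598, 'cx': 277.11577925202556, 'cy': 200.3754064779596, 'rvec': array([ 0.121276  , -2.79183145,  1.30702231]), 'tvec': array([0.49906438, 0.04917322, 1.00099114])}
{'time': 0.1, 'joint_positions': array([-1.22591071,  0.32174001, -0.07012165,  1.45156177,  0.02258466,
        1.37078883, -0.05688036]), 'qd': array([-3.18026970e-05, -1.69968143e-03,  5.26746787e-04, -2.39629215e-03,
       -1.44803217e-03,  1.90791546e-03, -6.62866669e-05]), 'joint_torque': array([-2.06326563e-04, -4.92567480e+01, -4.05678246e-01, -3.13400495e+01,
       -6.40712189e-02,  3.94926360e-02,  7.39153302e-05]), 'position': array([0.21096836, 0.61428534, 0.22157252]), 'tool_rot': array([-0.96328211,  1.34908276,  0.9615473 ]), 'ft_force': array([0.01227897, 0.42959648, 0.24814862]), 'torque': array([-0.04123353,  0.03271752,  0.02681837]), 'grip_width': 0.9970273071880347} 0.0187
```

View pics/top0.png

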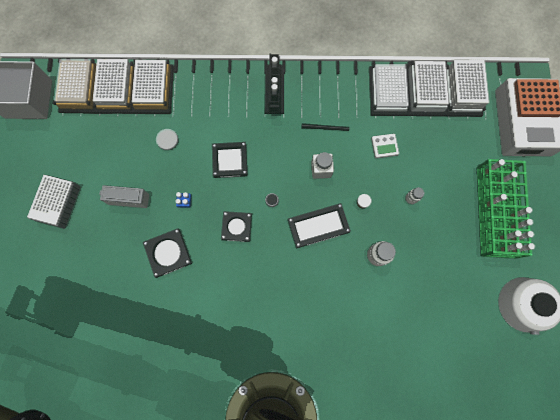

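View pics/side0.png

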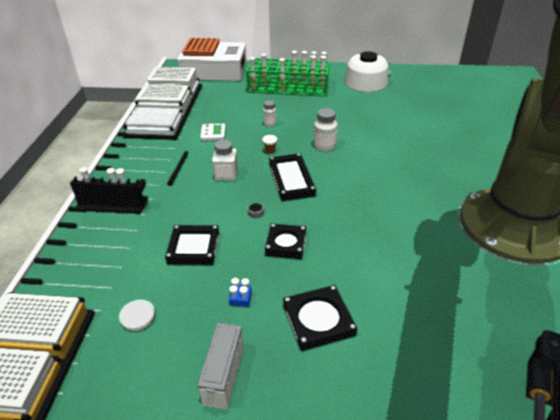

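```bash
cat > h.py <<'E'
import numpy as np, cv2
from scipy.optimize import minimize
from scipy.spatial.transform import Rotation as R
from bench import *
C={n:calibration(n) for n in("top","side")}
def proj(n,P):
    c=C[n]; K=np.array([[c["fx"],0,c["cx"]],[0,c["fy"],c["cy"]],[0,0,1]])
    return cv2.projectPoints(np.asarray(P,float),c["rvec"],c["tvec"],K,None)[0][:,0]
def back(n,uv,z):
    c=C[n]; M=R.from_rotvec(c["rvec"]).as_matrix(); o=-M.T@c["tvec"]
    d=M.T@[(uv[0]-c["cx"])/c["fx"],(uv[1]-c["cy"])/c["fy"],1]
    return o+d*(z-o[2])/d[2]
def mask(n,img=None):
    I=get_image(n) if img is None else img
    b,g,r=[x.astype(int) for x in cv2.split(I)]
    return I,~((g-r>0.3*g)&(g>=b))
def ring(d,z): 
    a=np.linspace(0,2*np.pi,40); return np.c_[d/2*np.cos(a),d/2*np.sin(a),0*a+z]
def rect(w,l,z): return np.array([[sx*w/2,sy*l/2,z] for sx in(-1,1) for sy in(-1,1)])
def st(*a): return np.vstack(a)
mm=1e-3
M={ "round_bottle":[st(ring(58,0),ring(58,63)),st(ring(58,63),ring(44,78)),st(ring(44,78),ring(44,96))],
"small_jar":[st(ring(34,0),ring(34,46)),st(ring(34,46),ring(28,51)),st(ring(28,51),ring(28,66))],
"square_bottle":[st(rect(52,52,0),rect(52,52,60)),st(rect(52,52,60),ring(40,70)),st(ring(40,70),ring(40,88))],
"trough":[st(rect(40,108,0),rect(40,108,62))],
"round_holder":[st(rect(98,98,0),rect(98,98,22))],"small_holder":[st(rect(74,74,0),rect(74,74,22))],
"square_holder":[st(rect(92,92,0),rect(92,92,22))],"trough_holder":[st(rect(80,148,0),rect(80,148,22))],
"microtube_stand":[st(rect(36,36,0),rect(36,36,39))],"sample_cup":[st(ring(36,0),ring(36,37))]}
S=8
def pose(P,p):
    c,s=np.cos(p[3]),np.sin(p[3]); return P*mm@np.array([[c,s,0],[-s,c,0],[0,0,1]])+p[:3]
def draw(n,name,p,box):
    m=np.zeros(((box[3]-box[1])*S,(box[2]-box[0])*S),np.uint8)
    for P in M[name]:
        q=(proj(n,pose(P,p))-box[:2]+.5)*S
        cv2.fillConvexPoly(m,cv2.convexHull(np.round(q).astype(np.int32)),1)
    return m
def comp(msk,uv):
    k,l,s,c=cv2.connectedComponentsWithStats(msk.astype(np.uint8))
    i=l[max(0,uv[1]-6):uv[1]+7,max(0,uv[0]-6):uv[0]+7]; i=i[i>0]
    i=np.bincount(i).argmax(); x,y,w,h=s[i,:4]
    m=(l==i).astype(np.uint8); cs,_=cv2.findContours(m,0,1); cv2.drawContours(m,cs,-1,1,-1)
    box=np.array([x-10,y-10,x+w+10,y+h+10]).clip(0,[560,420,560,420])
    return m,box
def fit(name,ms,seeds,p0,views=("top","side")):
    D=[]
    for n in views:
        m,b=comp(ms[n],seeds[n])
        g=cv2.resize(m[b[1]:b[3],b[0]:b[2]].astype(np.float32),None,fx=S,fy=S,interpolation=cv2.INTER_LINEAR)>.5
        D.append((n,b,g))
    def cost(p):
        t=0
        for n,b,g in D:
            d=draw(n,name,p,b)>0; t+=1-(d&g).sum()/(d|g).sum()
        return t
    best=None
    for yaw in p0[3]:
        q=np.array([*p0[:3],yaw]); sx=q+np.vstack([np.zeros(4),np.diag([.01,.01,.006,.25])])
        r=minimize(cost,q,method="Nelder-Mead",options=dict(initial_simplex=sx,xatol=2e-4,fatol=1e-4,maxiter=300))
        if best is None or r.fun<best.fun: best=r
    return best
E
cat > m.py <<'E'
from h import *
ms={};im={}
for n in("top","side"): im[n],ms[n]=mask(n)
seeds=dict(trough=((125,197),(220,365)),round_holder=((167,253),(320,316)),square_holder=((229,160),(193,244)),small_holder=((237,227),(286,241)),
 trough_holder=((319,225),(292,177)),square_bottle=((322,165),(225,162)),sample_cup=((364,201),(270,144)),small_jar=((416,196),(269,115)),round_bottle=((382,253),(325,132)),microtube_stand=((183,200),(240,295)))
for k,(a,b) in seeds.items():
    h=max(P[:,2].max() for P in M[k])*mm
    x=back("top",a,h*.7)
    ys=[0] if k in("round_bottle","small_jar","sample_cup") else ([0,.4,.8,1.2,1.6,-.8,-.4] if "trough" in k else [-.5,0,.5])
    r=fit(k,ms,dict(top=a,side=b),[x[0],x[1],0,ys])
    print(k,np.round(r.x[:3]*1000,1),"yaw",round(np.degrees(r.x[3]),1),"cost",round(r.fun,3))
    for n in im:
        for P in M[k][:1]+M[k][-1:]: cv2.polylines(im[n],[cv2.convexHull(np.round(proj(n,pose(P,r.x))).astype(np.int32))],1,(0,0,255),1)
cv2.imwrite("pics/fit.png",cv2.resize(im["side"],(800,600))); cv2.imwrite("pics/fitt.png",cv2.resize(im["top"],(800,600)))
E
python3 m.py
```

```text
trough [549.2 389.7  -5.4] yaw -4.3 cost 0.08
round_holder [403.6 274.1  -5.1] yaw 22.4 cost 0.1
square_holder [659.8 118.1  -2.9] yaw 4.6 cost 0.128
small_holder [474.3  94.5  -3.2] yaw -3.3 cost 0.153
trough_holder [ 479.7 -124.1   -4.9] yaw 16.7 cost 0.129
square_bottle [ 638.3 -133.2   -2.3] yaw 4.1 cost 0.382
sample_cup [ 5.435e+02 -2.432e+02 -2.000e-01] yaw 6.0 cost 0.324
small_jar [ 558.7 -377.2   -3. ] yaw 4.5 cost 0.127
round_bottle [ 403.6 -280.    -2.7] yaw 3.5 cost 0.076
microtube_stand [545.1 238.   -4.8] yaw 1.3 cost 0.274
```

View pics/fit.png

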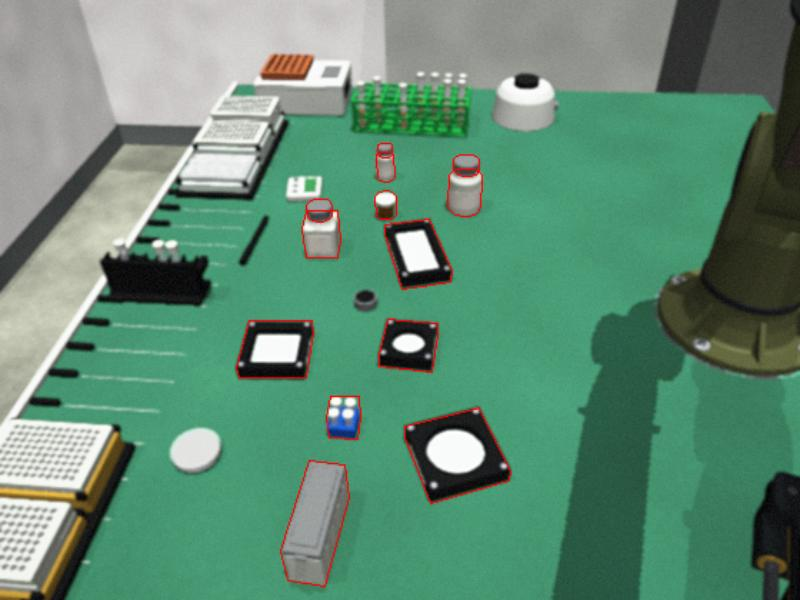

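View pics/fitt.png

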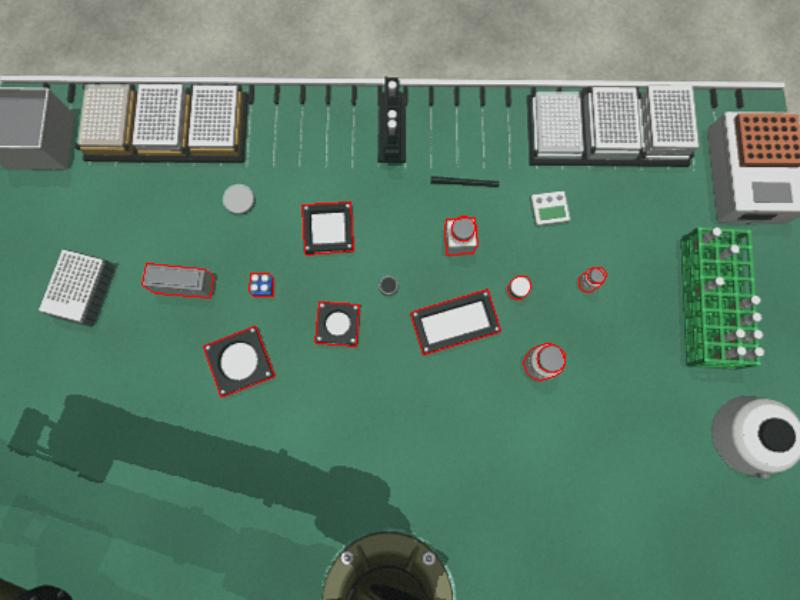

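```bash
cat > t.py <<'E'
# usage: t.py x y z jawyaw_deg : shift (fractions, tool axes now) and turn to the target (tool x down, tool z at jawyaw)
from h import *
import sys
def info(x,y,z,yaw):
    s=get_state(); A=R.from_rotvec(s["tool_rot"]).as_matrix(); p=s["position"]
    a=np.radians(yaw); zt=np.array([np.cos(a),np.sin(a),0]); xt=np.array([0,0,-1.])
    T=np.c_[xt,np.cross(zt,xt),zt]
    d=np.array([x,y,z])-p; rv=R.from_matrix(A.T@T).as_rotvec()
    print("t",round(s["time"],2),"p",p.round(4),"jaw",np.degrees(np.arctan2(A[1,2],A[0,2])).round(1),"down",A[:,0].round(3),"w",round(s["grip_width"],3),"F",s["ft_force"].round(1))
    print("q",s["joint_positions"].round(2))
    print("shift now-axes",(A.T@d/.025).round(2),"target-axes",(T.T@d/.025).round(2),"turn",(rv/(np.pi/2)).round(3))
if __name__=="__main__": info(*map(float,sys.argv[1:]))
E
python3 t.py .404 -.28 .15 0; python3 t.py .404 -.28 .15 180
```

```text
t 0.2 p [0.211  0.6145 0.2219] jaw 71.1 down [-0.    -0.001 -1.   ] w 1.0 F [0.1 0.4 0. ]
q [-1.23  0.32 -0.07  1.45  0.02  1.37 -0.06]
shift now-axes [  2.91 -18.92 -31.33] target-axes [  2.88 -35.78   7.72] turn [ 0.789 -0.001  0.   ]
t 0.2 p [0.211  0.6145 0.2219] jaw 71.1 down [-0.    -0.001 -1.   ] w 1.0 F [0.1 0.4 0. ]
q [-1.23  0.32 -0.07  1.45  0.02  1.37 -0.06]
shift now-axes [  2.91 -18.92 -31.33] target-axes [ 2.88 35.78 -7.72] turn [-1.211e+00 -1.000e-03 -1.000e-03]
```

>>> play_rows(targets=[{"claw":0,"linear":[0,-0.95,0],"rotation":[0.079,0,0]},{"claw":0,"linear":[0,-0.95,0],"rotation":[0.079,0,0]},{"claw":0,"linear":[0,-0.95,0],"rotation":[0.079,0,0]},{"claw":0,"linear":[0,-0.95,0],"rotation":[0.079,0,0]},{"claw":0,"linear":[0,-0.95,0],"rotation":[0.079,0,0]},{"claw":0,"linear":[0,-0.95,0],"rotation":[0.079,0,0]},{"claw":0,"linear":[0,-0.95,0],"rotation":[0.079,0,0]},{"claw":0,"linear":[0,-0.95,0],"rotation":[0.079,0,0]},{"claw":0,"linear":[0,-0.95,0],"rotation":[0.079,0,0]},{"claw":0,"linear":[0,-0.95,0],"rotation":[0.079,0,0]}])

```text
time: 1.03
position: [0.3503, 0.4377, 0.2169]
tool_rot: [0.003, 1.577, -0.009]
ft_force: [0.8, 0.6, -0.0]
grip_width: 1.002
```

```bash
python3 t.py .404 -.28 .15 0
```

```text
t 1.03 p [0.3503 0.4377 0.2169] jaw -0.4 down [-0.006 -0.003 -1.   ] w 1.002 F [ 0.8  0.6 -0. ]
q [-1.1   0.14  0.18  1.69 -0.03  1.33 -0.93]
shift now-axes [  2.76 -28.68   2.38] target-axes [  2.67 -28.71   2.15] turn [-0.005 -0.004  0.002]
```

>>> play_rows(targets=[{"claw":0,"linear":[0,-1,0.45],"rotation":[0,0,0]},{"claw":0,"linear":[0,-1,0.45],"rotation":[0,0,0]},{"claw":0,"linear":[0,-1,0.45],"rotation":[0,0,0]},{"claw":0,"linear":[0,-1,0.45],"rotation":[0,0,0]},{"claw":0,"linear":[0,-1,0.45],"rotation":[0,0,0]},{"claw":0,"linear":[0,-1,0.45],"rotation":[0,0,0]},{"claw":0,"linear":[0,-1,0.45],"rotation":[0,0,0]},{"claw":0,"linear":[0,-1,0.45],"rotation":[0,0,0]},{"claw":0,"linear":[0,-1,0.45],"rotation":[0,0,0]},{"claw":0,"linear":[0,-1,0.45],"rotation":[0,0,0]}])

```text
time: 1.87
position: [0.4606, 0.1737, 0.2159]
tool_rot: [0.006, 1.579, -0.009]
ft_force: [0.8, 0.7, -1.1]
grip_width: 0.999
```

>>> play_rows(targets=[{"claw":0,"linear":[0.1,-1,0],"rotation":[0,0,0]},{"claw":0,"linear":[0.1,-1,0],"rotation":[0,0,0]},{"claw":0,"linear":[0.1,-1,0],"rotation":[0,0,0]},{"claw":0,"linear":[0.1,-1,0],"rotation":[0,0,0]},{"claw":0,"linear":[0.1,-1,0],"rotation":[0,0,0]},{"claw":0,"linear":[0.1,-1,0],"rotation":[0,0,0]},{"claw":0,"linear":[0.1,-1,0],"rotation":[0,0,0]},{"claw":0,"linear":[0.1,-1,0],"rotation":[0,0,0]},{"claw":0,"linear":[0.1,-1,0],"rotation":[0,0,0]},{"claw":0,"linear":[0.1,-1,0],"rotation":[0,0,0]}])

```text
time: 2.7
position: [0.4574, -0.0902, 0.1906]
tool_rot: [0.01, 1.576, -0.009]
ft_force: [1.2, 0.1, -0.1]
grip_width: 0.999
```

>>> play_rows(targets=[{"claw":0,"linear":[0.1,-1,-0.25],"rotation":[0,0,0]},{"claw":0,"linear":[0.1,-1,-0.25],"rotation":[0,0,0]},{"claw":0,"linear":[0.1,-1,-0.25],"rotation":[0,0,0]},{"claw":0,"linear":[0.1,-1,-0.25],"rotation":[0,0,0]},{"claw":0,"linear":[0.1,-1,-0.25],"rotation":[0,0,0]},{"claw":0,"linear":[0.1,-1,-0.25],"rotation":[0,0,0]},{"claw":0,"linear":[0.1,-1,-0.25],"rotation":[0,0,0]},{"claw":0,"linear":[0.1,-1,-0.25],"rotation":[0,0,0]}])

```text
time: 3.37
position: [0.4015, -0.2989, 0.1701]
tool_rot: [0.012, 1.571, -0.007]
ft_force: [-0.1, -0.0, -0.5]
grip_width: 1.004
```

```bash
python3 t.py .404 -.28 .13 0
```

```text
t 3.37 p [ 0.4015 -0.2989  0.1701] jaw -0.7 down [ 0.     0.003 -1.   ] w 1.004 F [-0.1 -0.  -0.5]
q [-0.39  0.03  1.    1.91 -0.03  1.22  0.61]
shift now-axes [1.61 0.75 0.09] target-axes [1.6  0.76 0.1 ] turn [-0.007  0.    -0.002]
```

>>> play_rows(targets=[{"claw":0,"linear":[0.2,0.7,0.1],"rotation":[-0.007,0,0]},{"claw":0,"linear":[0.5,0,0],"rotation":[0,0,0]},{"claw":0,"linear":[1,0,0],"rotation":[0,0,0]},{"claw":0,"linear":[1,0,0],"rotation":[0,0,0]},{"claw":0,"linear":[1,0,0],"rotation":[0,0,0]},{"claw":0,"linear":[0.5,0,0],"rotation":[0,0,0]},{"claw":0,"linear":[0.4,0,0],"rotation":[0,0,0]},{"claw":0,"linear":[0,0,0],"rotation":[0,0,0]}])

```text
time: 4.03
position: [0.4013, -0.2896, 0.0511]
tool_rot: [0.011, 1.567, -0.012]
ft_force: [0.0, 0.4, 0.3]
grip_width: 0.999
```

```bash
python3 t.py .404 -.28 .033 0
python3 - <<'E'
from h import *
cv2.imwrite("pics/g1.png",np.hstack([cv2.resize(get_image("side")[60:210,230:430],None,fx=2,fy=2),cv2.resize(get_image("top")[180:330,290:490],None,fx=2,fy=2)]))
E
```

```text
t 4.03 p [ 0.4013 -0.2896  0.0511] jaw -0.8 down [ 0.003 -0.001 -1.   ] w 0.999 F [0.  0.4 0.3]
q [-0.31  0.22  0.98  2.05 -0.23  0.97  0.76]
shift now-axes [0.73 0.39 0.1 ] target-axes [0.73 0.38 0.11] turn [-0.009  0.002  0.   ]
```

View pics/g1.png

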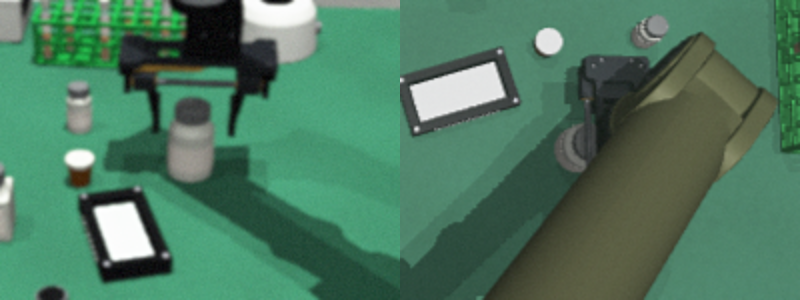

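Run:
```python
from h import *
for n,o in(("side",(230,60)),("top",(290,180))):
    for P in ([.3578,-.2896,.051],[.4448,-.2896,.051],[.404,-.28,.0],[.404,-.28,.096]): print(n,(2*(proj(n,[P])[0]-o)).round(1))
```

```text
side [227.  130.7]
side [158.8 128.4]
side [188.7 167.2]
side [192.2 102. ]
top [193.8 181. ]
top [190.6 112.1]
top [175.4 148.5]
top [193.2 139.9]
```

>>> play_rows(targets=[{"claw":0,"linear":[0.2,0.4,0.1],"rotation":[-0.009,0,0]},{"claw":0,"linear":[0.5,0,0],"rotation":[0,0,0]},{"claw":0,"linear":[0,0,0],"rotation":[0,0,0]},{"claw":1,"linear":[0,0,0],"rotation":[0,0,0]},{"claw":1,"linear":[0,0,0],"rotation":[0,0,0]},{"claw":1,"linear":[0,0,0],"rotation":[0,0,0]},{"claw":1,"linear":[0,0,0],"rotation":[0,0,0]},{"claw":1,"linear":[0,0,0],"rotation":[0,0,0]},{"claw":1,"linear":[0,0,0],"rotation":[0,0,0]},{"claw":1,"linear":[0,0,0],"rotation":[0,0,0]}], newtons=25)

```text
time: 4.97
position: [0.4102, -0.2793, 0.0408]
tool_rot: [-0.004, 1.554, 0.002]
ft_force: [0.5, 0.1, -0.9]
grip_width: 0.661
```

```bash
python3 t.py .404 -.28 .033 0
```

```text
t 4.97 p [ 0.4102 -0.2793  0.0408] jaw 0.2 down [ 0.017 -0.002 -1.   ] w 0.661 F [ 0.5  0.1 -0.9]
q [-0.32  0.24  0.96  2.06 -0.25  0.94  0.78]
shift now-axes [ 0.31 -0.03 -0.25] target-axes [ 0.31 -0.03 -0.25] turn [0.002 0.011 0.001]
```

>>> play_rows(targets=[{"claw":0.15,"linear":[0,0,0],"rotation":[0,0.011,0]},{"claw":0.15,"linear":[0,0,0],"rotation":[0,0,0]},{"claw":0.15,"linear":[0.2,0,0],"rotation":[0,0,0]},{"claw":0.15,"linear":[0.2,0,0],"rotation":[0,0,0]},{"claw":0.15,"linear":[0,0,0],"rotation":[0,0,0]}])

```text
time: 5.38
position: [0.4116, -0.2796, 0.0304]
tool_rot: [-0.005, 1.571, 0.001]
ft_force: [-0.9, 0.8, -0.7]
grip_width: 0.839
```

```bash
python3 t.py .404 -.28 .033 0
```

```text
t 5.38 p [ 0.4116 -0.2796  0.0304] jaw 0.2 down [-0.    -0.003 -1.   ] w 0.839 F [-0.9  0.8 -0.7]
q [-0.3   0.27  0.94  2.06 -0.27  0.94  0.79]
shift now-axes [-0.1  -0.02 -0.3 ] target-axes [-0.1  -0.02 -0.3 ] turn [ 0.003 -0.     0.002]
```

Now close again and lift.

>>> play_rows(targets=[{"claw":1,"linear":[0,0,0],"rotation":[0,0,0]},{"claw":1,"linear":[0,0,0],"rotation":[0,0,0]},{"claw":1,"linear":[0,0,0],"rotation":[0,0,0]},{"claw":1,"linear":[0,0,0],"rotation":[0,0,0]},{"claw":1,"linear":[0,0,0],"rotation":[0,0,0]}])

```text
time: 5.8
position: [0.4102, -0.2797, 0.0297]
tool_rot: [-0.004, 1.574, 0.001]
ft_force: [0.5, 0.1, -1.2]
grip_width: 0.658
```

```bash
python3 t.py .404 -.28 .033 0
```

```text
t 5.8 p [ 0.4102 -0.2797  0.0297] jaw 0.2 down [-0.003 -0.002 -1.   ] w 0.658 F [ 0.5  0.1 -1.2]
q [-0.3   0.28  0.94  2.06 -0.27  0.94  0.79]
shift now-axes [-0.13 -0.01 -0.25] target-axes [-0.13 -0.01 -0.25] turn [ 0.002 -0.002  0.001]
```

>>> play_rows(targets=[{"claw":1,"linear":[-0.3,0,0],"rotation":[0,0,0]},{"claw":1,"linear":[-0.6,0,0],"rotation":[0,0,0]},{"claw":1,"linear":[-0.8,0,0],"rotation":[0,0,0]},{"claw":1,"linear":[-0.8,0.2,0.1],"rotation":[0,0,0]},{"claw":1,"linear":[-0.4,0.4,0.2],"rotation":[0,0,0]},{"claw":1,"linear":[-0.1,0.6,0.2],"rotation":[0,0,0]},{"claw":1,"linear":[0,0.7,0.3],"rotation":[0,0,0]},{"claw":1,"linear":[0,0.8,0.4],"rotation":[0,0,0]},{"claw":1,"linear":[0,0.8,0.4],"rotation":[0,0,0]},{"claw":1,"linear":[0,0.8,0.3],"rotation":[0,0,0]}])

```text
time: 6.63
position: [0.4573, -0.1745, 0.1115]
tool_rot: [0.008, 1.569, -0.012]
ft_force: [0.3, -0.3, -1.7]
grip_width: 0.665
```

```bash
python3 t.py .404 .274 .11 0
```

```text
t 6.63 p [ 0.4573 -0.1745  0.1115] jaw -0.7 down [ 0.001 -0.003 -1.   ] w 0.665 F [ 0.3 -0.3 -1.7]
q [-0.57  0.07  0.92  2.01 -0.06  1.09  0.37]
shift now-axes [ 1.000e-02  1.791e+01 -2.350e+00] target-axes [ 0.06 17.94 -2.13] turn [-0.008  0.001  0.002]
```

>>> play_rows(targets=[{"claw":1,"linear":[0,0.9,0.1],"rotation":[0,0,0]},{"claw":1,"linear":[0,0.9,0],"rotation":[0,0,0]},{"claw":1,"linear":[0,0.9,0],"rotation":[0,0,0]},{"claw":1,"linear":[0,0.9,0],"rotation":[0,0,0]},{"claw":1,"linear":[0,0.9,0],"rotation":[0,0,0]},{"claw":1,"linear":[0,0.9,0],"rotation":[0,0,0]},{"claw":1,"linear":[0,0.9,0],"rotation":[0,0,0]},{"claw":1,"linear":[0,0.9,0],"rotation":[0,0,0]},{"claw":1,"linear":[0,0.9,0],"rotation":[0,0,0]},{"claw":1,"linear":[0,0.9,0],"rotation":[0,0,0]}])

```text
time: 7.47
position: [0.4647, 0.0601, 0.1161]
tool_rot: [0.014, 1.56, -0.014]
ft_force: [-0.0, 0.3, -2.2]
grip_width: 0.659
```

>>> play_rows(targets=[{"claw":1,"linear":[0,0.9,-0.2],"rotation":[0,0,0]},{"claw":1,"linear":[0,0.9,-0.3],"rotation":[0,0,0]},{"claw":1,"linear":[0,0.9,-0.3],"rotation":[0,0,0]},{"claw":1,"linear":[0,0.9,-0.3],"rotation":[0,0,0]},{"claw":1,"linear":[0,0.9,-0.3],"rotation":[0,0,0]},{"claw":1,"linear":[0,0.9,-0.3],"rotation":[0,0,0]},{"claw":1,"linear":[0,0.7,-0.2],"rotation":[0,0,0]},{"claw":1,"linear":[0,0.4,0],"rotation":[0,0,0]},{"claw":1,"linear":[0,0.2,0],"rotation":[0,0,0]},{"claw":1,"linear":[0,0,0],"rotation":[0,0,0]}])

```text
time: 8.3
position: [0.418, 0.2409, 0.1201]
tool_rot: [0.015, 1.553, -0.008]
ft_force: [-0.1, -0.7, -1.9]
grip_width: 0.659
```

```bash
python3 t.py .404 .274 .06 0;python3 - <<'E'
from h import *
I=get_image("side"); J=get_image("top")
cv2.imwrite("pics/r1.png",np.hstack([cv2.resize(I[200:400,220:420],None,fx=2,fy=2),cv2.resize(J[130:330,80:280],None,fx=2,fy=2)]))
s=get_state()["position"]
for n,o in(("side",(220,200)),("top",(80,130))):
    p=lambda P:(2*(proj(n,P)-o)).round(0).tolist()
    print(n,p([s,s+[.0,0,-.03],s+[.029,0,-.03],s-[.029,0,.03],s+[0,.029,-.03],s-[0,.029,.03],s+[.022,0,.066],s+[-.022,0,.066]]))
E
```

```text
t 8.3 p [0.418  0.2409 0.1201] jaw -0.8 down [ 0.017  0.004 -1.   ] w 0.659 F [-0.1 -0.7 -1.9]
q [-1.04  0.02  0.47  2.01 -0.    1.09 -0.59]
shift now-axes [ 2.4   1.31 -0.62] target-axes [ 2.4   1.33 -0.56] turn [-0.009  0.011 -0.003]
side [[185.0, 111.0], [184.0, 136.0], [149.0, 134.0], [219.0, 138.0], [183.0, 163.0], [186.0, 111.0], [159.0, 50.0], [217.0, 53.0]]
top [[182.0, 222.0], [187.0, 225.0], [188.0, 202.0], [186.0, 249.0], [163.0, 225.0], [211.0, 225.0], [169.0, 194.0], [167.0, 233.0]]
```

View pics/r1.png

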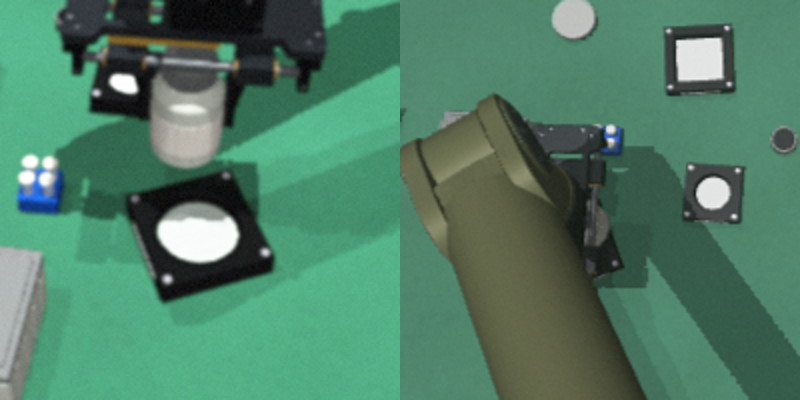

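>>> play_rows(targets=[{"claw":1,"linear":[0.2,0.5,-0.3],"rotation":[-0.009,0.011,-0.003]},{"claw":1,"linear":[0.4,0.6,-0.3],"rotation":[0,0,0]},{"claw":1,"linear":[0.5,0.2,0],"rotation":[0,0,0]},{"claw":1,"linear":[0.5,0,0],"rotation":[0,0,0]},{"claw":1,"linear":[0.2,0,0],"rotation":[0,0,0]},{"claw":1,"linear":[0,0,0],"rotation":[0,0,0]}])

```text
time: 8.9
position: [0.405, 0.27, 0.0729]
tool_rot: [0.007, 1.574, -0.009]
ft_force: [0.4, 0.3, -2.2]
grip_width: 0.662
```

```bash
python3 t.py .4035 .274 .0377 0
```

```text
t 8.9 p [0.405  0.27   0.0729] jaw -0.6 down [-0.003 -0.001 -1.   ] w 0.662 F [ 0.4  0.3 -2.2]
q [-1.06  0.11  0.45  2.03 -0.06  1.01 -0.6 ]
shift now-axes [ 1.41  0.16 -0.06] target-axes [ 1.41  0.16 -0.06] turn [-0.007 -0.002  0.001]
```

>>> play_rows(targets=[{"claw":1,"linear":[0.3,0.15,0],"rotation":[-0.007,0,0]},{"claw":1,"linear":[0.4,0,0],"rotation":[0,0,0]},{"claw":1,"linear":[0.2,0,0],"rotation":[0,0,0]},{"claw":1,"linear":[0,0,0],"rotation":[0,0,0]}])

```text
time: 9.23
position: [0.4059, 0.2734, 0.049]
tool_rot: [-0.0, 1.574, -0.001]
ft_force: [-0.3, -0.6, -2.4]
grip_width: 0.666
```

```bash
python3 t.py .4035 .274 .0377 0;python3 - <<'E'
from h import *
I=get_image("side"); 
cv2.imwrite("pics/r2.png",cv2.resize(I[220:360,250:390],None,fx=4,fy=4))
E
```

```text
t 9.23 p [0.4059 0.2734 0.049 ] jaw -0.0 down [-0.003 -0.001 -1.   ] w 0.666 F [-0.3 -0.6 -2.4]
q [-1.06  0.15  0.44  2.05 -0.08  0.96 -0.58]
shift now-axes [ 0.45  0.02 -0.1 ] target-axes [ 0.45  0.02 -0.1 ] turn [-0.    -0.002  0.001]
```

View pics/r2.png

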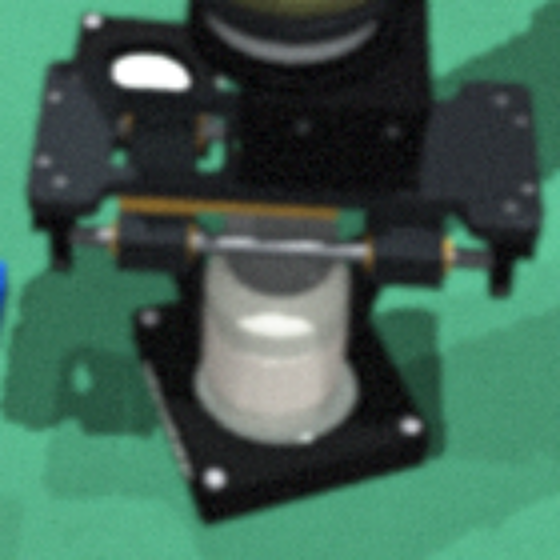

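>>> play_rows(targets=[{"claw":1,"linear":[0.2,0,-0.08],"rotation":[0,0,0]},{"claw":1,"linear":[0.15,0,0],"rotation":[0,0,0]},{"claw":1,"linear":[0.05,0,0],"rotation":[0,0,0]},{"claw":1,"linear":[0,0,0],"rotation":[0,0,0]}])

```text
time: 9.62
position: [0.4045, 0.2736, 0.0392]
tool_rot: [0.001, 1.572, -0.001]
ft_force: [-0.1, -0.1, -2.7]
grip_width: 0.656
```

```bash
python3 t.py .4035 .274 .0377 0
```

```text
t 9.62 p [0.4045 0.2736 0.0392] jaw -0.1 down [-0.002  0.    -1.   ] w 0.656 F [-0.1 -0.1 -2.7]
q [-1.06  0.16  0.44  2.06 -0.09  0.94 -0.57]
shift now-axes [ 0.06  0.02 -0.04] target-axes [ 0.06  0.02 -0.04] turn [-0.001 -0.001 -0.   ]
```

>>> play_rows(targets=[{"claw":1,"linear":[0.06,0,0],"rotation":[0,0,0]},{"claw":1,"linear":[0.04,0,0],"rotation":[0,0,0]}])

```text
time: 9.78
position: [0.4048, 0.274, 0.0376]
tool_rot: [0.002, 1.572, -0.0]
ft_force: [-3.6, -2.6, 10.2]
grip_width: 0.658
```

>>> play_rows(targets=[{"claw":1,"linear":[0.04,0,0],"rotation":[0,0,0]}])

```text
time: 9.87
position: [0.4048, 0.2739, 0.0375]
tool_rot: [0.002, 1.573, -0.0]
ft_force: [-3.6, -3.6, 10.3]
grip_width: 0.661
```

>>> play_rows(targets=[{"claw":0,"linear":[0,0,0],"rotation":[0,0,0]},{"claw":0,"linear":[0,0,0],"rotation":[0,0,0]},{"claw":0,"linear":[0,0,0],"rotation":[0,0,0]},{"claw":0,"linear":[0,0,0],"rotation":[0,0,0]},{"claw":0,"linear":[-0.5,0,0],"rotation":[0,0,0]},{"claw":0,"linear":[-1,0,0],"rotation":[0,0,0]},{"claw":0,"linear":[-1,0,0],"rotation":[0,0,0]},{"claw":0,"linear":[-1,0,0],"rotation":[0,0,0]},{"claw":0,"linear":[-1,0,0],"rotation":[0,0,0]},{"claw":0,"linear":[-0.7,-0.3,0.2],"rotation":[0,0,0]}])

```text
time: 10.7
position: [0.4074, 0.266, 0.1692]
tool_rot: [-0.004, 1.578, -0.002]
ft_force: [0.2, 1.0, -0.1]
grip_width: 1.007
```

>>> play_rows(targets=[{"claw":0,"linear":[0,-0.8,0.4],"rotation":[0,0,0]},{"claw":0,"linear":[0,-1,0.4],"rotation":[0,0,0]},{"claw":0,"linear":[0,-1,0.4],"rotation":[0,0,0]},{"claw":0,"linear":[0,-1,0.4],"rotation":[0,0,0]},{"claw":0,"linear":[0,-1,0.4],"rotation":[0,0,0]},{"claw":0,"linear":[0,-1,0.3],"rotation":[0,0,0]},{"claw":0,"linear":[0,-1,0.3],"rotation":[0,0,0]},{"claw":0,"linear":[0,-1,0.3],"rotation":[0,0,0]},{"claw":0,"linear":[0,-1,0.3],"rotation":[0,0,0]},{"claw":0,"linear":[0,-1,0.3],"rotation":[0,0,0]}])

```text
time: 11.53
position: [0.5031, 0.0196, 0.1756]
tool_rot: [-0.004, 1.563, 0.019]
ft_force: [0.0, -0.6, 0.4]
grip_width: 1.0
```

```bash
python3 t.py .559 -.377 .1 0; sed -i 's/^for k,(a,b) in seeds/import sys\nuse=sys.argv[1:]\nfor k,(a,b) in seeds/; s/^    h=max/    if use and k not in use: continue\n    h=max/' m.py; sed -i 's/round_bottle=((382,253),(325,132))/round_bottle=((165,245),(320,300))/' m.py; python3 m.py round_bottle
```

```text
t 11.53 p [0.5031 0.0196 0.1756] jaw 0.8 down [ 0.007  0.01  -1.   ] w 1.0 F [ 0.  -0.6  0.4]
q [-0.8   0.02  0.74  1.9  -0.02  1.22 -0.05]
shift now-axes [  2.89 -15.92   1.99] target-axes [  3.03 -15.87   2.24] turn [ 0.009  0.005 -0.006]
round_bottle [404.5 282.   10.8] yaw 8.3 cost 1.076
```

View pics/fit.png

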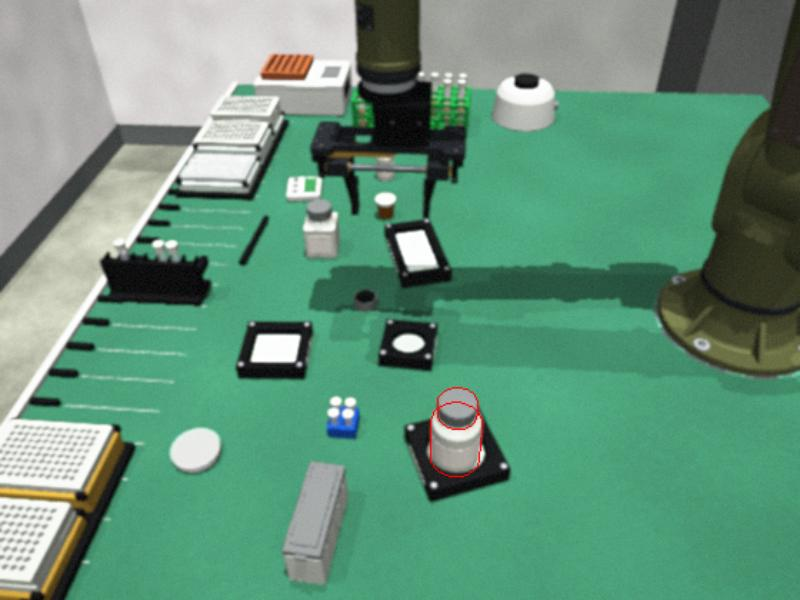

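>>> play_rows(targets=[{"claw":0,"linear":[0,-1,0.15],"rotation":[0.009,0.005,-0.006]},{"claw":0,"linear":[0,-1,0.15],"rotation":[0,0,0]},{"claw":0,"linear":[0,-1,0.15],"rotation":[0,0,0]},{"claw":0,"linear":[0,-1,0.15],"rotation":[0,0,0]},{"claw":0,"linear":[0,-1,0.15],"rotation":[0,0,0]},{"claw":0,"linear":[0,-1,0.15],"rotation":[0,0,0]},{"claw":0,"linear":[0,-1,0.15],"rotation":[0,0,0]},{"claw":0,"linear":[0,-1,0.15],"rotation":[0,0,0]},{"claw":0,"linear":[0,-1,0.15],"rotation":[0,0,0]},{"claw":0,"linear":[0,-1,0.15],"rotation":[0,0,0]}])

```text
time: 12.47
position: [0.5447, -0.2304, 0.1741]
tool_rot: [-0.003, 1.569, 0.013]
ft_force: [1.3, 0.6, 0.3]
grip_width: 0.996
```

>>> play_rows(targets=[{"claw":0,"linear":[0,-1,0.1],"rotation":[0,0,0]},{"claw":0,"linear":[0,-1,0.1],"rotation":[0,0,0]},{"claw":0,"linear":[0,-1,0.1],"rotation":[0,0,0]},{"claw":0,"linear":[0.3,-1,0.1],"rotation":[0,0,0]},{"claw":0,"linear":[0.6,-0.7,0.1],"rotation":[0,0,0]},{"claw":0,"linear":[0.7,-0.4,0],"rotation":[0,0,0]},{"claw":0,"linear":[0.5,0,0],"rotation":[0,0,0]},{"claw":0,"linear":[0,0,0],"rotation":[0,0,0]}])

```text
time: 13.13
position: [0.5623, -0.3635, 0.1162]
tool_rot: [-0.005, 1.569, 0.013]
ft_force: [0.3, 0.4, -1.1]
grip_width: 0.996
```

```bash
python3 t.py .559 -.377 .02 0
```

```text
t 13.13 p [ 0.5623 -0.3635  0.1162] jaw 0.6 down [ 0.002  0.005 -1.   ] w 0.996 F [ 0.3  0.4 -1.1]
q [-0.08  0.55  0.85  1.55 -0.43  1.24  0.85]
shift now-axes [ 3.84 -0.56 -0.15] target-axes [ 3.85 -0.54 -0.13] turn [ 0.007  0.001 -0.003]
```

>>> play_rows(targets=[{"claw":0,"linear":[0.2,-0.55,-0.15],"rotation":[0.007,0,-0.003]},{"claw":0,"linear":[0.6,0,0],"rotation":[0,0,0]},{"claw":0.1,"linear":[0.9,0,0],"rotation":[0,0,0]},{"claw":0.2,"linear":[0.8,0,0],"rotation":[0,0,0]},{"claw":0.3,"linear":[0.6,0,0],"rotation":[0,0,0]},{"claw":0.3,"linear":[0.3,0,0],"rotation":[0,0,0]},{"claw":0.3,"linear":[0,0,0],"rotation":[0,0,0]}])

```text
time: 13.72
position: [0.5626, -0.372, 0.0271]
tool_rot: [-0.003, 1.564, 0.007]
ft_force: [0.7, 0.9, 0.0]
grip_width: 0.736
```

```bash
python3 t.py .559 -.377 .02 0;python3 - <<'E'
from h import *
I=get_image("side"); 
cv2.imwrite("pics/j1.png",cv2.resize(I[60:180,210:330],None,fx=4,fy=4))
s=get_state()["position"]
print((4*(proj("side",[s-[.03,0,0],s+[.03,0,0],s])-[210,60])).round(0).tolist())
E
```

```text
t 13.72 p [ 0.5626 -0.372   0.0271] jaw 0.3 down [ 0.007  0.003 -1.   ] w 0.736 F [0.7 0.9 0. ]
q [-0.03  0.64  0.8   1.61 -0.51  1.1   0.91]
shift now-axes [ 0.28 -0.2  -0.15] target-axes [ 0.28 -0.2  -0.14] turn [ 0.004  0.004 -0.002]
[[274.0, 220.0], [187.0, 217.0], [230.0, 218.0]]
```

View pics/j1.png

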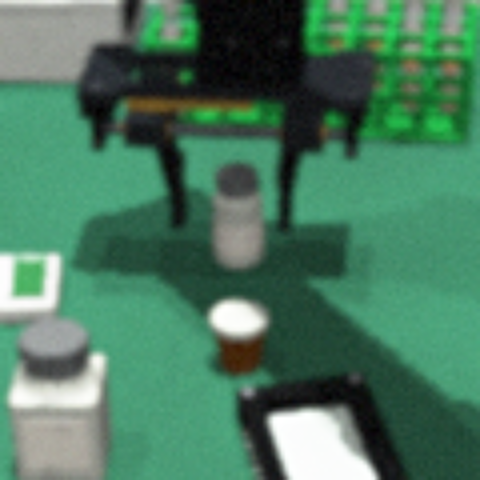

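>>> play_rows(targets=[{"claw":0.3,"linear":[0.15,-0.2,-0.15],"rotation":[0.004,0.004,0]},{"claw":0.3,"linear":[0.12,0,0],"rotation":[0,0,0]},{"claw":0.3,"linear":[0,0,0],"rotation":[0,0,0]},{"claw":1,"linear":[0,0,0],"rotation":[0,0,0]},{"claw":1,"linear":[0,0,0],"rotation":[0,0,0]},{"claw":1,"linear":[0,0,0],"rotation":[0,0,0]},{"claw":1,"linear":[0,0,0],"rotation":[0,0,0]},{"claw":1,"linear":[0,0,0],"rotation":[0,0,0]},{"claw":1,"linear":[0,0,0],"rotation":[0,0,0]}], newtons=20)

```text
time: 14.52
position: [0.5618, -0.3794, 0.026]
tool_rot: [-0.001, 1.563, -0.001]
ft_force: [0.5, 0.0, -0.7]
grip_width: 0.383
```

```bash
python3 t.py .474 .0945 .1 0
```

```text
t 14.52 p [ 0.5618 -0.3794  0.026 ] jaw -0.0 down [ 0.008 -0.002 -1.   ] w 0.383 F [ 0.5  0.  -0.7]
q [-0.02  0.65  0.8   1.61 -0.51  1.1   0.91]
shift now-axes [-3.02 18.95 -3.49] target-axes [-2.96 18.96 -3.51] turn [-0.     0.005  0.001]
```

>>> play_rows(targets=[{"claw":0.4,"linear":[0,0,0],"rotation":[0,0.005,0]},{"claw":0.4,"linear":[0,0,0],"rotation":[0,0,0]},{"claw":0.4,"linear":[0.2,0,0],"rotation":[0,0,0]},{"claw":0.4,"linear":[0.1,0,0],"rotation":[0,0,0]},{"claw":0.4,"linear":[0,0,0],"rotation":[0,0,0]},{"claw":1,"linear":[0,0,0],"rotation":[0,0,0]},{"claw":1,"linear":[0,0,0],"rotation":[0,0,0]},{"claw":1,"linear":[0,0,0],"rotation":[0,0,0]},{"claw":1,"linear":[0,0,0],"rotation":[0,0,0]},{"claw":1,"linear":[0,0,0],"rotation":[0,0,0]}])

```text
time: 15.35
position: [0.5618, -0.379, 0.0171]
tool_rot: [-0.001, 1.572, -0.001]
ft_force: [0.3, 0.1, -0.4]
grip_width: 0.384
```

```bash
python3 t.py .474 .0945 .1 0
```

```text
t 15.35 p [ 0.5618 -0.379   0.0171] jaw 0.0 down [-0.001 -0.001 -1.   ] w 0.384 F [ 0.3  0.1 -0.4]
q [-0.02  0.67  0.79  1.6  -0.52  1.09  0.91]
shift now-axes [-3.33 18.94 -3.51] target-axes [-3.31 18.94 -3.51] turn [ 0.    -0.001  0.001]
```

>>> play_rows(targets=[{"claw":1,"linear":[-0.3,0,0],"rotation":[0,0,0]},{"claw":1,"linear":[-0.7,0,0],"rotation":[0,0,0]},{"claw":1,"linear":[-0.9,0,0],"rotation":[0,0,0]},{"claw":1,"linear":[-0.9,0.3,-0.1],"rotation":[0,0,0]},{"claw":1,"linear":[-0.5,0.6,-0.2],"rotation":[0,0,0]},{"claw":1,"linear":[-0.1,0.8,-0.2],"rotation":[0,0,0]},{"claw":1,"linear":[0,0.9,-0.2],"rotation":[0,0,0]},{"claw":1,"linear":[0,0.9,-0.2],"rotation":[0,0,0]},{"claw":1,"linear":[0,0.9,-0.2],"rotation":[0,0,0]},{"claw":1,"linear":[0,0.9,-0.2],"rotation":[0,0,0]}])

```text
time: 16.18
position: [0.527, -0.2505, 0.1108]
tool_rot: [0.004, 1.569, -0.015]
ft_force: [-0.7, 0.6, 0.3]
grip_width: 0.381
```

>>> play_rows(targets=[{"claw":1,"linear":[0,0.9,-0.2],"rotation":[0,0,0]},{"claw":1,"linear":[0,0.9,-0.2],"rotation":[0,0,0]},{"claw":1,"linear":[0,0.9,-0.2],"rotation":[0,0,0]},{"claw":1,"linear":[0,0.9,-0.2],"rotation":[0,0,0]},{"claw":1,"linear":[0,0.9,-0.2],"rotation":[0,0,0]},{"claw":1,"linear":[0,0.9,-0.2],"rotation":[0,0,0]},{"claw":1,"linear":[0,0.9,-0.2],"rotation":[0,0,0]},{"claw":1,"linear":[0,0.9,-0.2],"rotation":[0,0,0]},{"claw":1,"linear":[0,0.9,-0.2],"rotation":[0,0,0]},{"claw":1,"linear":[0,0.9,-0.1],"rotation":[0,0,0]}])

```text
time: 17.02
position: [0.4794, -0.0164, 0.115]
tool_rot: [0.014, 1.561, -0.015]
ft_force: [-1.0, 0.2, -0.9]
grip_width: 0.384
```

```bash
python3 t.py .474 .0925 .06 0
```

```text
t 17.02 p [ 0.4794 -0.0164  0.115 ] jaw -1.1 down [ 0.01  -0.001 -1.   ] w 0.384 F [-1.   0.2 -0.9]
q [-0.85  0.02  0.85  2.03 -0.02  1.09 -0.01]
shift now-axes [ 2.19  4.35 -0.32] target-axes [ 2.2   4.35 -0.22] turn [-0.012  0.006  0.   ]
```

>>> play_rows(targets=[{"claw":1,"linear":[0,0.9,-0.1],"rotation":[-0.012,0.006,0]},{"claw":1,"linear":[0,0.9,0],"rotation":[0,0,0]},{"claw":1,"linear":[0,0.8,0],"rotation":[0,0,0]},{"claw":1,"linear":[0.3,0.7,0],"rotation":[0,0,0]},{"claw":1,"linear":[0.5,0.5,0],"rotation":[0,0,0]},{"claw":1,"linear":[0.6,0.2,0],"rotation":[0,0,0]},{"claw":1,"linear":[0.4,0,0],"rotation":[0,0,0]},{"claw":1,"linear":[0,0,0],"rotation":[0,0,0]}])

```text
time: 17.68
position: [0.4781, 0.0947, 0.0746]
tool_rot: [0.004, 1.563, 0.013]
ft_force: [0.1, -0.1, -0.4]
grip_width: 0.383
```

```bash
python3 t.py .474 .0925 .0251 0
```

```text
t 17.68 p [0.4781 0.0947 0.0746] jaw 0.3 down [ 0.008  0.011 -1.   ] w 0.383 F [ 0.1 -0.1 -0.4]
q [-0.95  0.11  0.75  2.05 -0.1   1.   -0.14]
shift now-axes [ 1.98 -0.11 -0.18] target-axes [ 1.98 -0.09 -0.16] turn [ 0.004  0.005 -0.007]
```

>>> play_rows(targets=[{"claw":1,"linear":[0.3,-0.1,-0.17],"rotation":[0.004,0.005,-0.007]},{"claw":1,"linear":[0.5,0,0],"rotation":[0,0,0]},{"claw":1,"linear":[0.3,0,0],"rotation":[0,0,0]},{"claw":1,"linear":[0.1,0,0],"rotation":[0,0,0]},{"claw":1,"linear":[0,0,0],"rotation":[0,0,0]}])

```text
time: 18.1
position: [0.4744, 0.0884, 0.0447]
tool_rot: [0.005, 1.571, -0.007]
ft_force: [-0.2, 0.4, -0.9]
grip_width: 0.383
```

```bash
python3 t.py .474 .0925 .0251 0;python3 - <<'E'
from h import *
I=get_image("side"); 
cv2.imwrite("pics/j2.png",cv2.resize(I[190:280,235:335],None,fx=5,fy=5))
s=get_state()["position"]
print((5*(proj("side",[s-[.017,0,.017],s+[.017,0,-.017],s+[0,.017,-.017],[.474,.0945+.023,.022],[.474,.0945-.023,.022],[.474+.023,.0945,.022],[.474-.023,.0945,.022]])-[235,190])).round(0).tolist())
E
```

```text
t 18.1 p [0.4744 0.0884 0.0447] jaw -0.4 down [ 0.    -0.001 -1.   ] w 0.383 F [-0.2  0.4 -0.9]
q [-0.93  0.16  0.75  2.08 -0.14  0.95 -0.12]
shift now-axes [ 0.78  0.17 -0.02] target-axes [ 0.78  0.16 -0.02] turn [-0.005  0.     0.001]
[[297.0, 208.0], [213.0, 204.0], [251.0, 236.0], [251.0, 268.0], [260.0, 188.0], [198.0, 224.0], [313.0, 231.0]]
```

View pics/j2.png

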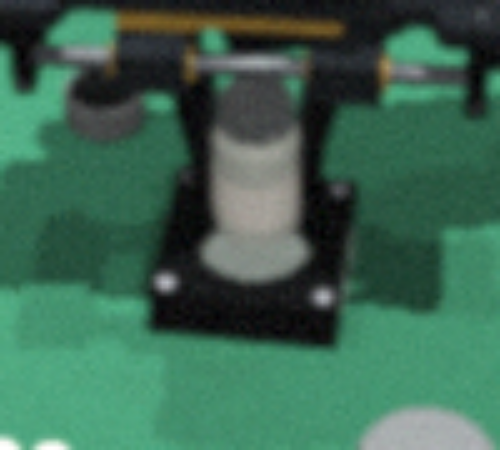

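```bash
cat > pv.py <<'E'
from h import *
import re
ns={}
src=open("m.py").read(); exec(re.search(r"seeds=dict\(.*?\)\)\)",src,re.S).group(0).replace("((165,245),(320,300))","((382,253),(325,132))"))
Y=dict(trough=-4.3,round_holder=22.4,square_holder=4.6,small_holder=-3.3,trough_holder=16.7,square_bottle=4.1,small_jar=0,round_bottle=0)
X=dict(trough=(549,390),round_holder=(404,274),square_holder=(660,118),small_holder=(474,94.5),trough_holder=(480,-124),square_bottle=(638,-133),small_jar=(559,-377),round_bottle=(404,-280))
from scipy.optimize import minimize
for k in Y:
  for i,n in enumerate(("top","side")):
    _,m0=mask(n,cv2.imread(f"pics/{n}0.png")); m,b=comp(m0,seeds[k][i])
    g=cv2.resize(m[b[1]:b[3],b[0]:b[2]].astype(np.float32),None,fx=S,fy=S)>.5
    def c(p):
        d=draw(n,k,[p[0],p[1],0,p[2]],b)>0; return 1-(d&g).sum()/(d|g).sum()
    q=np.array([X[k][0]/1e3,X[k][1]/1e3,np.radians(Y[k])])
    r=minimize(c,q,method="Nelder-Mead",options=dict(initial_simplex=q+np.vstack([np.zeros(3),np.diag([.008,.008,.1])]),xatol=1e-4,fatol=1e-4))
    print(k,n,(r.x[:2]*1e3).round(1),np.degrees(r.x[2]).round(1),round(r.fun,3))
E
python3 pv.py
```

```text
trough top [547.7 388.4] -5.0 0.046
trough side [548.1 391.3] -3.7 0.047
round_holder top [402.6 273.1] 22.6 0.027
round_holder side [405.5 274.6] 22.3 0.076
square_holder top [658.8 117.9] 4.4 0.038
square_holder side [659.9 118.7] 4.8 0.101
small_holder top [473.9  94.3] -3.5 0.031
small_holder side [473.7  94.3] -1.1 0.122
trough_holder top [ 478.4 -123.7] 16.9 0.024
trough_holder side [ 481.9 -123.6] 16.1 0.104
square_bottle top [ 636.7 -132.9] 4.1 0.041
square_bottle side [ 638.3 -130.6] 4.2 0.333
small_jar top [ 557.6 -376.5] 2.9 0.055
small_jar side [ 558.8 -373.1] 2.6 0.051
round_bottle top [ 402.8 -279.4] 2.6 0.03
round_bottle side [ 404.  -275.9] -0.5 0.035
```

Run:
```python
from h import *
I=np.mean([get_image("side").astype(float) for _ in range(3)],0)
g=I.mean(2)
print("col285",g[215:262,285].round().astype(int).tolist())
print("col287",g[215:262,287].round().astype(int).tolist())
print("col277",g[225:262,277].round().astype(int).tolist())
print("row240",g[240,260:310].round().astype(int).tolist())
J=cv2.imread("pics/side0.png").astype(float).mean(2)
print("init col286",J[220:262,286].round().astype(int).tolist())
print("init row240",J[240,262:312].round().astype(int).tolist())
p=lambda P:proj("side",[P])[0].round(1).tolist()
for nm,P in dict(rimfront=[.474,.1175,.022],rimback=[.474,.0715,.022],floorback=[.474,.0715,.008],frontedge_top=[.474,.1315,.022],frontedge_bot=[.474,.1315,0]).items(): print(nm,p(P))
s=get_state()["position"]; print(s,"jarfront",p(s+[0,.017,-.017]))
```

```text
col285 [68, 71, 70, 94, 130, 154, 153, 149, 139, 139, 141, 141, 146, 153, 157, 158, 160, 159, 158, 156, 155, 147, 140, 135, 136, 135, 136, 139, 138, 136, 121, 76, 34, 26, 24, 25, 17, 12, 20, 20, 18, 15, 35, 70, 98, 107, 109]
col287 [69, 69, 69, 98, 135, 155, 152, 148, 140, 140, 140, 142, 147, 156, 157, 160, 161, 159, 160, 161, 155, 145, 138, 139, 135, 140, 136, 136, 137, 136, 119, 71, 34, 26, 24, 29, 11, 15, 11, 13, 11, 17, 28, 61, 97, 109, 108]
col277 [88, 89, 91, 88, 86, 86, 81, 73, 65, 55, 48, 62, 100, 125, 138, 142, 137, 124, 93, 56, 29, 29, 27, 23, 26, 17, 15, 15, 14, 12, 14, 29, 66, 98, 110, 107, 104]
row240 [64, 63, 64, 57, 53, 49, 36, 23, 16, 15, 14, 16, 14, 17, 46, 93, 127, 142, 137, 141, 135, 138, 136, 135, 138, 135, 135, 140, 137, 140, 137, 139, 139, 142, 139, 126, 95, 45, 19, 13, 13, 13, 13, 30, 59, 69, 58, 49, 47, 49]
init col286 [117, 115, 110, 109, 84, 48, 33, 23, 30, 28, 19, 14, 30, 98, 204, 253, 253, 251, 251, 251, 251, 250, 250, 251, 253, 249, 171, 56, 27, 30, 23, 15, 6, 16, 21, 3, 8, 27, 61, 99, 111, 114]
init row240 [121, 112, 119, 112, 82, 52, 31, 26, 26, 29, 29, 33, 99, 199, 249, 253, 252, 251, 250, 251, 250, 250, 251, 250, 251, 250, 250, 251, 251, 250, 250, 252, 254, 254, 218, 114, 39, 27, 26, 28, 22, 52, 102, 122, 117, 101, 104, 112, 115, 115]
rimfront [285.1, 243.6]
rimback [287.0, 227.7]
floorback [287.0, 232.6]
frontedge_top [284.5, 248.7]
frontedge_bot [284.6, 256.6]
[0.47523271 0.0891957  0.04554741] jarfront [285.0, 237.2]
```

>>> play_rows(targets=[{"claw":1,"linear":[0,0.32,0],"rotation":[-0.005,0,0]},{"claw":1,"linear":[0,0,0],"rotation":[0,0,0]}])

```text
time: 18.47
position: [0.476, 0.098, 0.0464]
tool_rot: [0.0, 1.568, 0.002]
ft_force: [0.6, 1.0, -0.4]
grip_width: 0.383
```

```bash
python3 t.py .474 .097 .0251 0
python3 - <<'E'
from h import *
I=np.mean([get_image("side").astype(float) for _ in range(2)],0).astype(np.uint8)
cv2.imwrite("pics/j3.png",cv2.resize(I[205:265,255:315],None,fx=8,fy=8,interpolation=cv2.INTER_CUBIC))
E
```

```text
t 18.47 p [0.476  0.098  0.0464] jaw 0.1 down [ 0.003  0.001 -1.   ] w 0.383 F [ 0.6  1.  -0.4]
q [-0.94  0.17  0.74  2.07 -0.14  0.95 -0.13]
shift now-axes [ 0.85 -0.04 -0.08] target-axes [ 0.85 -0.04 -0.08] turn [ 0.001  0.002 -0.001]
```

View pics/j3.png

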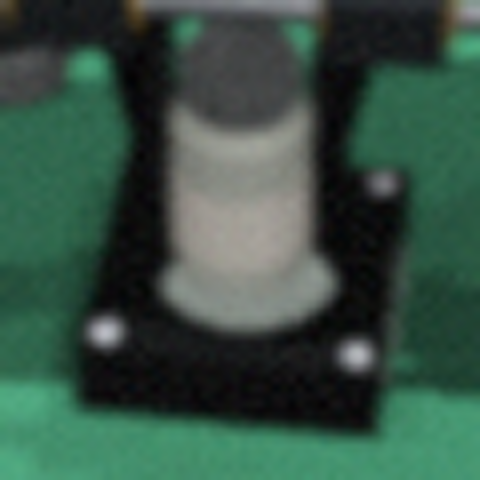

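>>> play_rows(targets=[{"claw":1,"linear":[0.2,0.04,-0.06],"rotation":[0,0.002,0]},{"claw":1,"linear":[0.2,0,0],"rotation":[0,0,0]},{"claw":1,"linear":[0.1,0,0],"rotation":[0,0,0]},{"claw":1,"linear":[0,0,0],"rotation":[0,0,0]}])

```text
time: 18.9
position: [0.4743, 0.0978, 0.0328]
tool_rot: [-0.0, 1.571, 0.001]
ft_force: [-0.7, 0.6, -1.8]
grip_width: 0.384
```

```bash
python3 t.py .474 .099 .0251 0
```

```text
t 18.9 p [0.4743 0.0978 0.0328] jaw 0.0 down [-0.  0. -1.] w 0.384 F [-0.7  0.6 -1.8]
q [-0.94  0.19  0.73  2.08 -0.16  0.93 -0.11]
shift now-axes [ 0.31  0.05 -0.01] target-axes [ 0.31  0.05 -0.01] turn [ 0. -0. -0.]
```

Jar has entered the recess without contact; lower gently.

>>> play_rows(targets=[{"claw":1,"linear":[0.16,0,0],"rotation":[0,0,0]},{"claw":1,"linear":[0.08,0,0],"rotation":[0,0,0]},{"claw":1,"linear":[0.03,0,0],"rotation":[0,0,0]}])

```text
time: 19.15
position: [0.474, 0.0974, 0.025]
tool_rot: [-0.0, 1.572, -0.0]
ft_force: [-1.4, -0.6, 10.5]
grip_width: 0.382
```

>>> play_rows(targets=[{"claw":1,"linear":[0.05,0,0],"rotation":[0,0,0]}])

```text
time: 19.23
position: [0.4741, 0.0975, 0.0248]
tool_rot: [0.0, 1.573, 0.0]
ft_force: [-8.6, -0.9, 28.3]
grip_width: 0.382
```

>>> play_rows(targets=[{"claw":0.3,"linear":[0,0,0],"rotation":[0,0,0]},{"claw":0.3,"linear":[0,0,0],"rotation":[0,0,0]},{"claw":0.3,"linear":[0,0,0],"rotation":[0,0,0]},{"claw":0.3,"linear":[-0.3,0,0],"rotation":[0,0,0]},{"claw":0,"linear":[-0.8,0,0],"rotation":[0,0,0]},{"claw":0,"linear":[-1,0,0],"rotation":[0,0,0]},{"claw":0,"linear":[-1,0,0],"rotation":[0,0,0]},{"claw":0,"linear":[-1,0,0],"rotation":[0,0,0]},{"claw":0,"linear":[-1,-0.3,0.2],"rotation":[0,0,0]},{"claw":0,"linear":[-0.5,-0.6,0.6],"rotation":[0,0,0]}])

```text
time: 20.07
position: [0.49, 0.0759, 0.1695]
tool_rot: [-0.005, 1.581, 0.001]
ft_force: [1.1, -0.2, -0.3]
grip_width: 0.982
```

>>> play_rows(targets=[{"claw":0,"linear":[0,-0.9,0.7],"rotation":[-0.046,0,0]},{"claw":0,"linear":[0,-0.9,0.7],"rotation":[0,0,0]},{"claw":0,"linear":[0,-0.9,0.7],"rotation":[0,0,0]},{"claw":0,"linear":[0,-0.9,0.7],"rotation":[0,0,0]},{"claw":0,"linear":[0,-0.9,0.7],"rotation":[0,0,0]},{"claw":0,"linear":[0,-0.9,0.7],"rotation":[0,0,0]},{"claw":0,"linear":[0,-0.8,0.5],"rotation":[0,0,0]},{"claw":0,"linear":[0,-0.4,0.2],"rotation":[0,0,0]},{"claw":0,"linear":[0,0,0],"rotation":[0,0,0]}])

```text
time: 20.82
position: [0.6344, -0.0874, 0.1777]
tool_rot: [-0.066, 1.567, 0.067]
ft_force: [-1.4, 0.1, 0.2]
grip_width: 1.001
```

```bash
python3 t.py .638 -.133 .12 4.1
```

```text
t 20.82 p [ 0.6344 -0.0874  0.1777] jaw 4.8 down [ 0.003  0.001 -1.   ] w 1.001 F [-1.4  0.1  0.2]
q [-0.56  0.42  0.86  1.57 -0.33  1.3   0.43]
shift now-axes [ 2.31 -1.83 -0.02] target-axes [ 2.31 -1.83  0.01] turn [ 0.008  0.002 -0.   ]
```

>>> play_rows(targets=[{"claw":0,"linear":[0,-0.9,0],"rotation":[0.008,0,0]},{"claw":0,"linear":[0.2,-0.8,0],"rotation":[0,0,0]},{"claw":0,"linear":[0.5,-0.1,0],"rotation":[0,0,0]},{"claw":0,"linear":[0.7,0,0],"rotation":[0,0,0]},{"claw":0,"linear":[0.5,0,0],"rotation":[0,0,0]},{"claw":0,"linear":[0.1,0,0],"rotation":[0,0,0]},{"claw":0,"linear":[0,0,0],"rotation":[0,0,0]}])

```text
time: 21.4
position: [0.6367, -0.126, 0.1248]
tool_rot: [-0.055, 1.569, 0.063]
ft_force: [-0.9, -0.6, 0.4]
grip_width: 1.005
```

```bash
python3 t.py .638 -.133 .027 4.1
```

```text
t 21.4 p [ 0.6367 -0.126   0.1248] jaw 4.3 down [ 0.     0.006 -1.   ] w 1.005 F [-0.9 -0.6  0.4]
q [-0.47  0.49  0.84  1.6  -0.38  1.23  0.51]
shift now-axes [ 3.91 -0.3   0.03] target-axes [ 3.91 -0.28  0.03] turn [ 0.002  0.001 -0.004]
```

>>> play_rows(targets=[{"claw":0,"linear":[0.3,-0.35,0.05],"rotation":[0,0,-0.004]},{"claw":0,"linear":[0.7,0,0],"rotation":[0,0,0]},{"claw":0,"linear":[0.9,0,0],"rotation":[0,0,0]},{"claw":0,"linear":[0.9,0,0],"rotation":[0,0,0]},{"claw":0,"linear":[0.6,0,0],"rotation":[0,0,0]},{"claw":0,"linear":[0.3,0,0],"rotation":[0,0,0]},{"claw":0,"linear":[0.1,0,0],"rotation":[0,0,0]},{"claw":0,"linear":[0,0,0],"rotation":[0,0,0]}])

```text
time: 22.07
position: [0.6433, -0.1314, 0.0282]
tool_rot: [-0.067, 1.561, 0.064]
ft_force: [0.3, 0.3, -0.5]
grip_width: 1.004
```

```bash
python3 t.py .638 -.133 .027 4.1
```

```text
t 22.07 p [ 0.6433 -0.1314  0.0282] jaw 4.8 down [ 0.008 -0.001 -1.   ] w 1.004 F [ 0.3  0.3 -0.5]
q [-0.42  0.6   0.78  1.66 -0.47  1.07  0.58]
shift now-axes [ 0.05 -0.05 -0.22] target-axes [ 0.05 -0.05 -0.22] turn [0.008 0.005 0.001]
```

>>> play_rows(targets=[{"claw":0,"linear":[0.05,-0.05,-0.22],"rotation":[0.008,0.005,0]},{"claw":0,"linear":[0,0,0],"rotation":[0,0,0]},{"claw":0.3,"linear":[0,0,0],"rotation":[0,0,0]},{"claw":1,"linear":[0,0,0],"rotation":[0,0,0]},{"claw":1,"linear":[0,0,0],"rotation":[0,0,0]},{"claw":1,"linear":[0,0,0],"rotation":[0,0,0]},{"claw":1,"linear":[0,0,0],"rotation":[0,0,0]},{"claw":1,"linear":[0,0,0],"rotation":[0,0,0]},{"claw":1,"linear":[0,0,0],"rotation":[0,0,0]}], newtons=25)

```text
time: 22.82
position: [0.6407, -0.1342, 0.0322]
tool_rot: [-0.057, 1.563, 0.053]
ft_force: [-0.9, 0.1, -0.4]
grip_width: 0.595
```

```bash
python3 t.py .660 .118 .1 4.6
```

```text
t 22.82 p [ 0.6407 -0.1342  0.0322] jaw 4.0 down [ 0.008 -0.003 -1.   ] w 0.595 F [-0.9  0.1 -0.4]
q [-0.42  0.59  0.78  1.67 -0.46  1.07  0.57]
shift now-axes [-2.73 10.    1.5 ] target-axes [-2.71 10.    1.58] turn [-0.006  0.005  0.002]
```

>>> play_rows(targets=[{"claw":1,"linear":[-0.3,0,0],"rotation":[0,0,0]},{"claw":1,"linear":[-0.7,0,0],"rotation":[0,0,0]},{"claw":1,"linear":[-0.8,0,0],"rotation":[0,0,0]},{"claw":1,"linear":[-0.5,0.3,0],"rotation":[0,0,0]},{"claw":1,"linear":[-0.2,0.6,0.1],"rotation":[0,0,0]},{"claw":1,"linear":[0,0.8,0.15],"rotation":[0,0,0]},{"claw":1,"linear":[0,0.9,0.15],"rotation":[0,0,0]},{"claw":1,"linear":[0,0.9,0.15],"rotation":[0,0,0]},{"claw":1,"linear":[0,0.9,0.15],"rotation":[0,0,0]},{"claw":1,"linear":[0,0.9,0.15],"rotation":[0,0,0]}])

```text
time: 23.65
position: [0.6506, -0.0013, 0.1001]
tool_rot: [-0.048, 1.564, 0.041]
ft_force: [0.5, -0.2, -1.3]
grip_width: 0.596
```

```bash
python3 t.py .660 .118 .0602 4.6
```

```text
t 23.65 p [ 0.6506 -0.0013  0.1001] jaw 3.2 down [ 0.007 -0.005 -1.   ] w 0.596 F [ 0.5 -0.2 -1.3]
q [-0.66  0.5   0.82  1.63 -0.39  1.18  0.3 ]
shift now-axes [1.57 4.75 0.64] target-axes [1.59 4.73 0.76] turn [-0.015  0.004  0.003]
```

>>> play_rows(targets=[{"claw":1,"linear":[0,0.9,0.15],"rotation":[-0.015,0.004,0.003]},{"claw":1,"linear":[0,0.9,0.15],"rotation":[0,0,0]},{"claw":1,"linear":[0,0.9,0.15],"rotation":[0,0,0]},{"claw":1,"linear":[0.1,0.8,0.15],"rotation":[0,0,0]},{"claw":1,"linear":[0.2,0.6,0.05],"rotation":[0,0,0]},{"claw":1,"linear":[0.4,0.3,0],"rotation":[0,0,0]},{"claw":1,"linear":[0.3,0,0],"rotation":[0,0,0]},{"claw":1,"linear":[0,0,0],"rotation":[0,0,0]}])

```text
time: 24.32
position: [0.6568, 0.1301, 0.0738]
tool_rot: [-0.074, 1.571, 0.084]
ft_force: [-0.6, -0.5, -1.1]
grip_width: 0.598
```

```bash
python3 t.py .660 .119 .0402 4.6
```

```text
t 24.32 p [0.6568 0.1301 0.0738] jaw 5.8 down [-0.002  0.006 -1.   ] w 0.598 F [-0.6 -0.5 -1.1]
q [-0.79  0.56  0.76  1.59 -0.42  1.16  0.16]
shift now-axes [ 1.34 -0.46  0.08] target-axes [ 1.35 -0.45  0.09] turn [ 0.013 -0.001 -0.004]
```

>>> play_rows(targets=[{"claw":1,"linear":[0.2,-0.42,0.1],"rotation":[0.013,0,-0.004]},{"claw":1,"linear":[0.3,0,0],"rotation":[0,0,0]},{"claw":1,"linear":[0.1,0,0],"rotation":[0,0,0]},{"claw":1,"linear":[0,0,0],"rotation":[0,0,0]}])

```text
time: 24.65
position: [0.66, 0.112, 0.0562]
tool_rot: [-0.06, 1.574, 0.052]
ft_force: [-0.1, 0.5, -1.5]
grip_width: 0.595
```

```bash
python3 t.py .660 .119 .0402 4.6
python3 - <<'E'
from h import *
I=np.mean([get_image("side").astype(float) for _ in range(2)],0).astype(np.uint8)
o=np.array([155,190]); f=7
cv2.imwrite("pics/s1.png",cv2.resize(I[190:275,155:235],None,fx=f,fy=f,interpolation=cv2.INTER_CUBIC))
s=get_state()["position"]; c=[.66,.119,0]
q=lambda L:(f*(proj("side",L)-o+.5)).round(0).tolist()
print("bottom",q(pose(rect(52,52,-32.2),[*s,.08]))); print("rim",q(pose(rect(64,64,22),[*c,.08]))); print("blk top",q(pose(rect(92,92,22),[*c,.08])));print("blk bot",q(pose(rect(92,92,0),[*c,.08])))
E
```

```text
t 24.65 p [0.66   0.112  0.0562] jaw 4.1 down [-0.004 -0.005 -1.   ] w 0.595 F [-0.1  0.5 -1.5]
q [-0.77  0.59  0.76  1.6  -0.43  1.14  0.16]
shift now-axes [0.64 0.28 0.02] target-axes [0.64 0.28 0.02] turn [-0.006 -0.003  0.003]
bottom [[369.0, 262.0], [345.0, 389.0], [191.0, 263.0], [160.0, 390.0]]
rim [[389.0, 270.0], [360.0, 428.0], [171.0, 270.0], [131.0, 428.0]]
blk top [[442.0, 237.0], [405.0, 464.0], [132.0, 238.0], [71.0, 465.0]]
blk bot [[449.0, 291.0], [413.0, 519.0], [143.0, 292.0], [84.0, 520.0]]
```

View pics/s1.png

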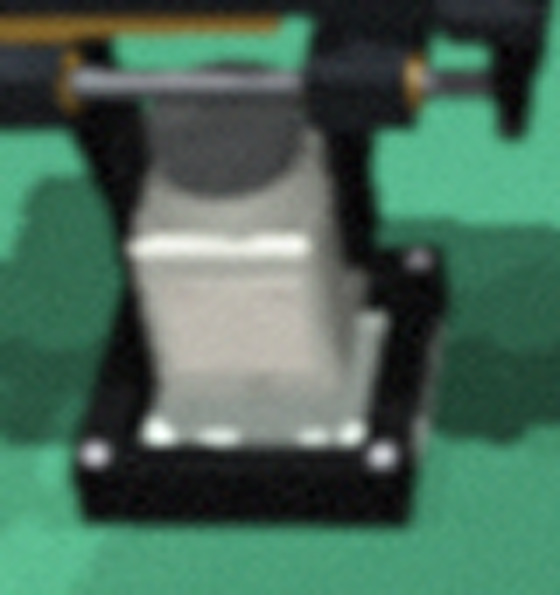

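>>> play_rows(targets=[{"claw":1,"linear":[0,0.28,0],"rotation":[-0.006,-0.002,0.003]},{"claw":1,"linear":[0.15,0,0],"rotation":[0,0,0]},{"claw":1,"linear":[0.15,0,0],"rotation":[0,0,0]},{"claw":1,"linear":[0,0,0],"rotation":[0,0,0]}])

```text
time: 25.08
position: [0.6606, 0.1205, 0.0501]
tool_rot: [-0.062, 1.567, 0.066]
ft_force: [-0.0, -0.1, -1.5]
grip_width: 0.598
```

```bash
python3 t.py .660 .119 .0402 4.6
```

```text
t 25.08 p [0.6606 0.1205 0.0501] jaw 4.7 down [ 0.002  0.003 -1.   ] w 0.598 F [-0.  -0.1 -1.5]
q [-0.77  0.59  0.75  1.6  -0.44  1.12  0.17]
shift now-axes [ 0.4  -0.06 -0.03] target-axes [ 0.4  -0.06 -0.03] turn [ 0.001  0.002 -0.002]
```

>>> play_rows(targets=[{"claw":1,"linear":[0.2,-0.05,-0.03],"rotation":[0,0.002,0]},{"claw":1,"linear":[0.1,0,0],"rotation":[0,0,0]},{"claw":1,"linear":[0.08,0,0],"rotation":[0,0,0]}])

```text
time: 25.33
position: [0.6602, 0.1198, 0.0403]
tool_rot: [-0.062, 1.57, 0.067]
ft_force: [-2.6, 2.1, 12.9]
grip_width: 0.596
```

>>> play_rows(targets=[{"claw":1,"linear":[0.05,0,0],"rotation":[0,0,0]}])

```text
time: 25.42
position: [0.6602, 0.12, 0.0402]
tool_rot: [-0.062, 1.57, 0.068]
ft_force: [-6.7, -0.0, 14.8]
grip_width: 0.595
```

>>> play_rows(targets=[{"claw":0,"linear":[0,0,0],"rotation":[0,0,0]},{"claw":0,"linear":[0,0,0],"rotation":[0,0,0]},{"claw":0,"linear":[0,0,0],"rotation":[0,0,0]},{"claw":0,"linear":[0,0,0],"rotation":[0,0,0]},{"claw":0,"linear":[-0.5,0,0],"rotation":[0,0,0]},{"claw":0,"linear":[-1,0,0],"rotation":[0,0,0]},{"claw":0,"linear":[-1,0,0],"rotation":[0,0,0]},{"claw":0,"linear":[-1,0,0],"rotation":[0,0,0]},{"claw":0,"linear":[-1,0,0],"rotation":[0,0,0]},{"claw":0,"linear":[-0.7,0.3,-0.2],"rotation":[0.05,0,0]}])

```text
time: 26.25
position: [0.6528, 0.1232, 0.1743]
tool_rot: [-0.0, 1.578, -0.001]
ft_force: [-0.2, 0.5, 0.6]
grip_width: 0.992
```

>>> play_rows(targets=[{"claw":0,"linear":[0,0.8,-0.4],"rotation":[0.05,0,0]},{"claw":0,"linear":[0,1,-0.4],"rotation":[0,0,0]},{"claw":0,"linear":[0,1,-0.4],"rotation":[0,0,0]},{"claw":0,"linear":[0,1,-0.4],"rotation":[0,0,0]},{"claw":0,"linear":[0,1,-0.4],"rotation":[0,0,0]},{"claw":0,"linear":[0,1,-0.4],"rotation":[0,0,0]},{"claw":0,"linear":[0,1,-0.4],"rotation":[0,0,0]},{"claw":0,"linear":[0,1,-0.4],"rotation":[0,0,0]},{"claw":0,"linear":[0,1,-0.4],"rotation":[0,0,0]},{"claw":0,"linear":[0,1,-0.4],"rotation":[0,0,0]}])

```text
time: 27.08
position: [0.5792, 0.3755, 0.1941]
tool_rot: [0.087, 1.555, -0.079]
ft_force: [-0.4, -0.7, 0.4]
grip_width: 0.998
```

```bash
python3 t.py .548 .389 .1 -4.4
```

```text
t 27.08 p [0.5792 0.3755 0.1941] jaw -6.1 down [ 0.014  0.005 -1.   ] w 0.998 F [-0.4 -0.7  0.4]
q [-1.18  0.5   0.8   1.42 -0.36  1.36 -0.48]
shift now-axes [ 3.75  0.38 -1.35] target-axes [ 3.77  0.44 -1.29] turn [-0.018  0.009 -0.004]
```

>>> play_rows(targets=[{"claw":0,"linear":[0,0.1,-0.7],"rotation":[-0.018,0.009,-0.004]},{"claw":0,"linear":[0.3,0,-0.5],"rotation":[0,0,0]},{"claw":0,"linear":[0.8,0,0],"rotation":[0,0,0]},{"claw":0,"linear":[0.9,0,0],"rotation":[0,0,0]},{"claw":0,"linear":[0.7,0,0],"rotation":[0,0,0]},{"claw":0,"linear":[0.3,0,0],"rotation":[0,0,0]},{"claw":0,"linear":[0,0,0],"rotation":[0,0,0]}])

```text
time: 27.67
position: [0.5435, 0.3913, 0.1228]
tool_rot: [0.051, 1.569, -0.041]
ft_force: [-0.3, -0.5, 0.9]
grip_width: 0.999
```

```bash
python3 t.py .548 .389 .028 -4.4
```

```text
t 27.67 p [0.5435 0.3913 0.1228] jaw -3.3 down [ 0.001  0.006 -1.   ] w 0.999 F [-0.3 -0.5  0.9]
q [-1.22  0.51  0.76  1.55 -0.37  1.23 -0.46]
shift now-axes [ 3.79 -0.11  0.18] target-axes [ 3.79 -0.08  0.19] turn [ 0.012  0.001 -0.004]
```

>>> play_rows(targets=[{"claw":0,"linear":[0.3,-0.1,0.18],"rotation":[0.012,0,-0.004]},{"claw":0,"linear":[0.7,0,0],"rotation":[0,0,0]},{"claw":0,"linear":[0.9,0,0],"rotation":[0,0,0]},{"claw":0,"linear":[0.9,0,0],"rotation":[0,0,0]},{"claw":0,"linear":[0.6,0,0],"rotation":[0,0,0]},{"claw":0,"linear":[0.25,0,0],"rotation":[0,0,0]},{"claw":0,"linear":[0.05,0,0],"rotation":[0,0,0]},{"claw":0,"linear":[0,0,0],"rotation":[0,0,0]}])

```text
time: 28.33
position: [0.5564, 0.3872, 0.0348]
tool_rot: [0.071, 1.558, -0.064]
ft_force: [-0.2, 0.7, 0.4]
grip_width: 0.995
```

```bash
python3 t.py .548 .389 .028 -4.4
```

```text
t 28.33 p [0.5564 0.3872 0.0348] jaw -4.9 down [ 0.012  0.004 -1.   ] w 0.995 F [-0.2  0.7  0.4]
q [-1.18  0.61  0.72  1.6  -0.44  1.09 -0.43]
shift now-axes [ 0.27  0.04 -0.34] target-axes [ 0.27  0.05 -0.34] turn [-0.006  0.007 -0.003]
```

>>> play_rows(targets=[{"claw":0,"linear":[0.25,0,-0.34],"rotation":[-0.006,0.007,-0.003]},{"claw":0,"linear":[0.1,0,0],"rotation":[0,0,0]},{"claw":0.3,"linear":[0,0,0],"rotation":[0,0,0]},{"claw":1,"linear":[0,0,0],"rotation":[0,0,0]},{"claw":1,"linear":[0,0,0],"rotation":[0,0,0]},{"claw":1,"linear":[0,0,0],"rotation":[0,0,0]},{"claw":1,"linear":[0,0,0],"rotation":[0,0,0]},{"claw":1,"linear":[0,0,0],"rotation":[0,0,0]},{"claw":1,"linear":[0,0,0],"rotation":[0,0,0]}], newtons=35)

```text
time: 29.08
position: [0.55, 0.3903, 0.0306]
tool_rot: [0.063, 1.565, -0.055]
ft_force: [-0.1, 0.6, -0.1]
grip_width: 0.55
```

```bash
python3 t.py .480 -.124 .15 16.7
```

```text
t 29.08 p [0.55   0.3903 0.0306] jaw -4.3 down [ 0.005  0.005 -1.   ] w 0.55 F [-0.1  0.6 -0.1]
q [-1.18  0.61  0.72  1.61 -0.44  1.08 -0.42]
shift now-axes [ -4.9  -20.7   -1.22] target-axes [ -4.78 -18.9   -8.59] turn [-0.234  0.004 -0.003]
```

>>> play_rows(targets=[{"claw":1,"linear":[0,0,0],"rotation":[0,0,0]},{"claw":1,"linear":[0,0,0],"rotation":[0,0,0]},{"claw":1,"linear":[0,0,0],"rotation":[0,0,0]}])

```text
time: 29.33
position: [0.5498, 0.3903, 0.0307]
tool_rot: [0.063, 1.565, -0.055]
ft_force: [-0.5, 0.1, 0.7]
grip_width: 0.457
```

```bash
python3 t.py .480 -.124 .15 16.7
```

```text
t 29.33 p [0.5498 0.3903 0.0307] jaw -4.3 down [ 0.005  0.005 -1.   ] w 0.457 F [-0.5  0.1  0.7]
q [-1.18  0.61  0.72  1.61 -0.44  1.08 -0.42]
shift now-axes [ -4.89 -20.7   -1.21] target-axes [ -4.77 -18.9   -8.59] turn [-0.234  0.003 -0.003]
```

>>> play_rows(targets=[{"claw":1,"linear":[-0.3,0,0],"rotation":[0,0,0]},{"claw":1,"linear":[-0.6,0,0],"rotation":[0,0,0]},{"claw":1,"linear":[-0.8,0,0],"rotation":[0,0,0]},{"claw":1,"linear":[-0.9,0,0],"rotation":[0,0,0]},{"claw":1,"linear":[-0.9,0,0],"rotation":[0,0,0]},{"claw":1,"linear":[-0.8,0,0],"rotation":[0,0,0]},{"claw":1,"linear":[-0.4,-0.3,0],"rotation":[0,0,0]},{"claw":1,"linear":[-0.2,-0.6,0],"rotation":[0,0,0]},{"claw":1,"linear":[0,-0.8,0],"rotation":[-0.02,0,0]},{"claw":1,"linear":[0,-0.9,0],"rotation":[-0.02,0,0]}])

```text
time: 30.17
position: [0.5431, 0.3262, 0.1639]
tool_rot: [0.007, 1.566, 0.001]
ft_force: [-0.4, 0.7, -1.8]
grip_width: 0.457
```

>>> play_rows(targets=[{"claw":1,"linear":[0,-0.9,-0.1],"rotation":[-0.02,0,0]},{"claw":1,"linear":[0,-0.9,-0.2],"rotation":[-0.02,0,0]},{"claw":1,"linear":[0,-0.9,-0.3],"rotation":[-0.02,0,0]},{"claw":1,"linear":[0,-0.9,-0.3],"rotation":[-0.02,0,0]},{"claw":1,"linear":[0,-0.9,-0.4],"rotation":[-0.02,0,0]},{"claw":1,"linear":[0,-0.9,-0.4],"rotation":[-0.02,0,0]},{"claw":1,"linear":[0,-0.9,-0.4],"rotation":[-0.02,0,0]},{"claw":1,"linear":[0,-0.9,-0.5],"rotation":[-0.02,0,0]},{"claw":1,"linear":[0,-0.9,-0.5],"rotation":[-0.02,0,0]},{"claw":1,"linear":[0,-0.9,-0.5],"rotation":[-0.02,0,0]}])

```text
time: 31.0
position: [0.4813, 0.0687, 0.1641]
tool_rot: [-0.246, 1.552, 0.257]
ft_force: [0.8, 0.1, -1.1]
grip_width: 0.455
```

```bash
python3 t.py .480 -.124 .11 16.7
```

```text
t 31.0 p [0.4813 0.0687 0.1641] jaw 18.4 down [ 0.003  0.007 -1.   ] w 0.455 F [ 0.8  0.1 -1.1]
q [-1.11 -0.03  0.92  1.95  0.01  1.2   0.13]
shift now-axes [ 2.11 -7.31 -2.49] target-axes [ 2.16 -7.37 -2.26] turn [ 0.019  0.003 -0.004]
```

>>> play_rows(targets=[{"claw":1,"linear":[0,-0.9,-0.3],"rotation":[0.019,0.003,-0.004]},{"claw":1,"linear":[0,-0.9,-0.3],"rotation":[0,0,0]},{"claw":1,"linear":[0,-0.9,-0.3],"rotation":[0,0,0]},{"claw":1,"linear":[0,-0.9,-0.3],"rotation":[0,0,0]},{"claw":1,"linear":[0,-0.9,-0.3],"rotation":[0,0,0]},{"claw":1,"linear":[0.2,-0.9,-0.3],"rotation":[0,0,0]},{"claw":1,"linear":[0.5,-0.7,-0.2],"rotation":[0,0,0]},{"claw":1,"linear":[0.7,-0.4,-0.2],"rotation":[0,0,0]},{"claw":1,"linear":[0.5,-0.1,0],"rotation":[0,0,0]},{"claw":1,"linear":[0,0,0],"rotation":[0,0,0]}])

```text
time: 31.83
position: [0.4712, -0.1297, 0.1171]
tool_rot: [-0.194, 1.555, 0.202]
ft_force: [0.4, 0.4, -1.3]
grip_width: 0.457
```

```bash
python3 t.py .480 -.124 .06 16.7
```

```text
t 31.83 p [ 0.4712 -0.1297  0.1171] jaw 14.5 down [ 0.006  0.006 -1.   ] w 0.457 F [ 0.4  0.4 -1.3]
q [-0.88  0.08  1.16  2.01 -0.09  1.1   0.57]
shift now-axes [2.29 0.12 0.38] target-axes [2.28 0.12 0.4 ] turn [-0.025  0.005 -0.003]
```

>>> play_rows(targets=[{"claw":1,"linear":[0.2,0.12,0.38],"rotation":[-0.025,0.005,-0.003]},{"claw":1,"linear":[0.5,0,0],"rotation":[0,0,0]},{"claw":1,"linear":[0.7,0,0],"rotation":[0,0,0]},{"claw":1,"linear":[0.5,0,0],"rotation":[0,0,0]},{"claw":1,"linear":[0.2,0,0],"rotation":[0,0,0]},{"claw":1,"linear":[0,0,0],"rotation":[0,0,0]}])

```text
time: 32.33
position: [0.4814, -0.1265, 0.0664]
tool_rot: [-0.223, 1.558, 0.221]
ft_force: [-0.8, -0.8, -2.1]
grip_width: 0.461
```

```bash
python3 t.py .480 -.124 .0387 16.7
python3 - <<'E'
from h import *
I=np.mean([get_image("side").astype(float) for _ in range(2)],0).astype(np.uint8)
o=np.array([245,120]); f=6
cv2.imwrite("pics/t1.png",cv2.resize(I[120:210,245:345],None,fx=f,fy=f,interpolation=cv2.INTER_CUBIC))
st_=get_state(); s=st_["position"]; A=R.from_rotvec(st_["tool_rot"]).as_matrix(); a=np.arctan2(A[1,2],A[0,2]); c=[.48,-.124,0]; b=np.radians(16.7)
q=lambda L:(f*(proj("side",L)-o+.5)).round(0).tolist()
print("bottom",q(pose(rect(40,108,-30.7),[*s,a]))); print("rim",q(pose(rect(52,120,22),[*c,b]))); print("blk top",q(pose(rect(80,148,22),[*c,b])));print("blk bot",q(pose(rect(80,148,0),[*c,b])))
E
```

```text
t 32.33 p [ 0.4814 -0.1265  0.0664] jaw 16.2 down [ 0.001 -0.001 -1.   ] w 0.461 F [-0.8 -0.8 -2.1]
q [-0.79  0.24  1.1   2.03 -0.25  1.01  0.72]
shift now-axes [ 1.11  0.11 -0.03] target-axes [ 1.11  0.11 -0.02] turn [-0.005  0.001  0.001]
bottom [[295.0, 191.0], [356.0, 348.0], [198.0, 203.0], [252.0, 362.0]]
rim [[309.0, 215.0], [381.0, 391.0], [185.0, 231.0], [246.0, 409.0]]
blk top [[335.0, 192.0], [427.0, 408.0], [145.0, 216.0], [217.0, 437.0]]
blk bot [[334.0, 236.0], [425.0, 454.0], [146.0, 260.0], [218.0, 483.0]]
```

View pics/t1.png

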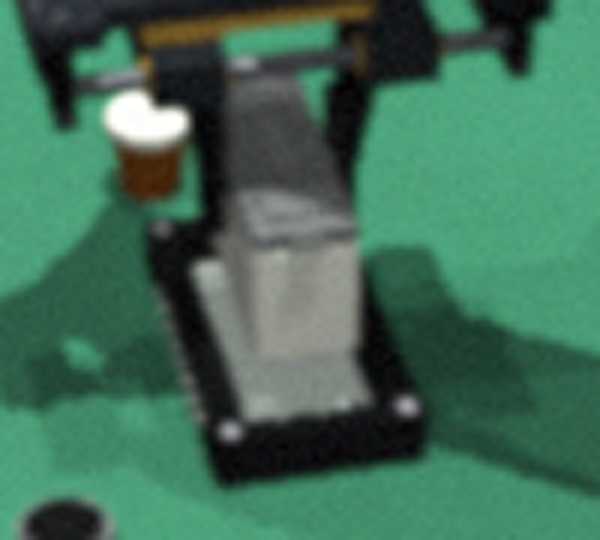

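>>> play_rows(targets=[{"claw":1,"linear":[0.2,0.11,0.02],"rotation":[-0.005,0,0]},{"claw":1,"linear":[0.3,0,0],"rotation":[0,0,0]},{"claw":1,"linear":[0.15,0,0],"rotation":[0,0,0]},{"claw":1,"linear":[0,0,0],"rotation":[0,0,0]}])

```text
time: 32.77
position: [0.4842, -0.1229, 0.0525]
tool_rot: [-0.229, 1.55, 0.23]
ft_force: [-0.4, 0.9, -1.3]
grip_width: 0.456
```

```bash
python3 t.py .481 -.124 .0387 16.7
```

```text
t 32.77 p [ 0.4842 -0.1229  0.0525] jaw 16.8 down [ 0.008  0.001 -1.   ] w 0.456 F [-0.4  0.9 -1.3]
q [-0.77  0.27  1.08  2.04 -0.29  0.98  0.75]
shift now-axes [ 0.55 -0.   -0.14] target-axes [ 0.55 -0.   -0.14] turn [0.001 0.005 0.001]
```

>>> play_rows(targets=[{"claw":1,"linear":[0,0,-0.13],"rotation":[0,0.005,0]},{"claw":1,"linear":[0.15,0,0],"rotation":[0,0,0]},{"claw":1,"linear":[0.15,0,0],"rotation":[0,0,0]},{"claw":1,"linear":[0,0,0],"rotation":[0,0,0]}])

```text
time: 33.1
position: [0.4809, -0.124, 0.0444]
tool_rot: [-0.23, 1.558, 0.229]
ft_force: [-0.6, 0.5, -0.6]
grip_width: 0.456
```

```bash
python3 t.py .481 -.124 .0387 16.7
```

```text
t 33.1 p [ 0.4809 -0.124   0.0444] jaw 16.8 down [ 0.    -0.001 -1.   ] w 0.456 F [-0.6  0.5 -0.6]
q [-0.76  0.28  1.07  2.05 -0.3   0.97  0.76]
shift now-axes [ 0.23 -0.    0.  ] target-axes [ 0.23 -0.    0.  ] turn [0.001 0.    0.001]
```

>>> play_rows(targets=[{"claw":1,"linear":[0.12,0,0],"rotation":[0,0,0]},{"claw":1,"linear":[0.08,0,0],"rotation":[0,0,0]},{"claw":1,"linear":[0.05,0,0],"rotation":[0,0,0]}])

```text
time: 33.35
position: [0.4812, -0.1244, 0.0386]
tool_rot: [-0.23, 1.558, 0.229]
ft_force: [-7.5, 1.1, 23.9]
grip_width: 0.461
```

>>> play_rows(targets=[{"claw":1,"linear":[0.05,0,0],"rotation":[0,0,0]}])

```text
time: 33.43
position: [0.4813, -0.1244, 0.0386]
tool_rot: [-0.228, 1.559, 0.23]
ft_force: [-8.1, 1.7, 22.2]
grip_width: 0.458
```

Home at the expected height. Release, rise and move aside.

>>> play_rows(targets=[{"claw":0.2,"linear":[0,0,0],"rotation":[0,0,0]},{"claw":0.2,"linear":[0,0,0],"rotation":[0,0,0]},{"claw":0.2,"linear":[0,0,0],"rotation":[0,0,0]},{"claw":0.2,"linear":[0,0,0],"rotation":[0,0,0]},{"claw":0.2,"linear":[0,0,0],"rotation":[0,0,0]},{"claw":0.2,"linear":[-0.5,0,0],"rotation":[0,0,0]},{"claw":0.2,"linear":[-1,0,0],"rotation":[0,0,0]},{"claw":0.2,"linear":[-1,0,0],"rotation":[0,0,0]},{"claw":0.2,"linear":[-1,0,0],"rotation":[0,0,0]},{"claw":0.2,"linear":[-1,0,0],"rotation":[0,0,0]}])

```text
time: 34.27
position: [0.4775, -0.125, 0.15]
tool_rot: [-0.229, 1.572, 0.227]
ft_force: [0.2, 0.0, -0.3]
grip_width: 0.796
```

>>> play_rows(targets=[{"claw":0.2,"linear":[-1,0,0],"rotation":[0,0,0]},{"claw":0.2,"linear":[-0.5,-0.6,0],"rotation":[0,0,0]},{"claw":0.2,"linear":[0,-1,0],"rotation":[0,0,0]},{"claw":0.2,"linear":[0,-1,0],"rotation":[0,0,0]},{"claw":0.2,"linear":[0,-1,0],"rotation":[0,0,0]},{"claw":0.2,"linear":[0,-1,0],"rotation":[0,0,0]},{"claw":0.2,"linear":[0,-1,-0.3],"rotation":[0,0,0]},{"claw":0.2,"linear":[0,-0.8,-0.3],"rotation":[0,0,0]},{"claw":0.2,"linear":[0,-0.4,0],"rotation":[0,0,0]},{"claw":0.2,"linear":[0,0,0],"rotation":[0,0,0]}])

```text
time: 35.1
position: [0.5204, -0.295, 0.1923]
tool_rot: [-0.235, 1.558, 0.241]
ft_force: [-0.4, 0.6, -0.4]
grip_width: 0.802
```

```bash
python3 - <<'E'
from h import *
I=get_image("side");J=get_image("top")
cv2.imwrite("pics/end_s.png",cv2.resize(I[90:400,170:370],None,fx=1.9,fy=1.9))
cv2.imwrite("pics/end_t.png",cv2.resize(J[120:320,80:460],None,fx=2,fy=2))
E
python3 m.py microtube_stand sample_cup
```

```text
sample_cup [ 544.7 -241.1    1. ] yaw 4.2 cost 1.146
microtube_stand [545.  238.6  -5.1] yaw 1.5 cost 0.277
```

View pics/end_s.png

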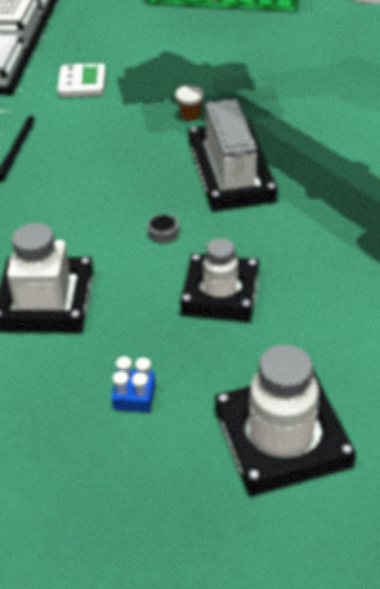

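View pics/end_t.png

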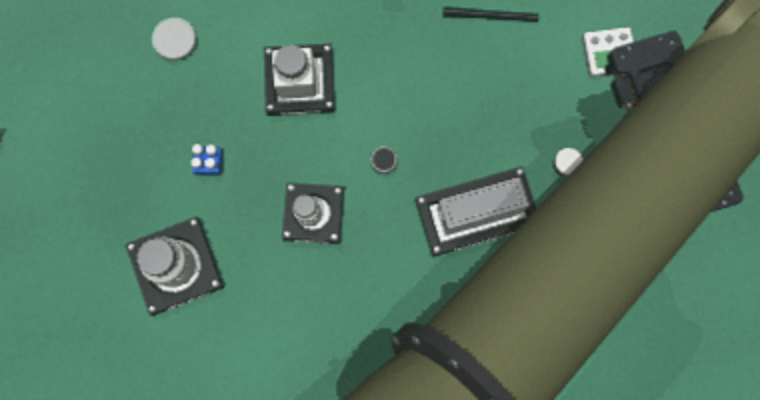

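```bash
python3 -c "
from bench import *
print(close_job())"
```

```text
the job is handed in; nothing more can be done
None
```

All four vessels are upright in their matching holders and free of the gripper. I placed them in the order listed (large round bottle, small jar, square bottle, trough) and handed the job in at about 35 s of the 93 s limit.

**Seating:** each vessel met its recess floor within about half a millimetre of the expected height. The set-down force stayed below 30 N each time.

**Final pictures:** both views show every vessel upright in its own recess. The blue stand measured within 1 mm of where it started. At hand-in the gripper was clear of everything, 19 cm above the deck.

**Checks that failed or disagreed:**
- **Small holder:** the two cameras differed by about 4 to 6 mm in y. I corrected from a close picture, and the jar went in without touching the rim.
- **Regrips:** the first grips on the round bottle and the jar were a little high, so I regripped both lower before lifting.
- **Sample cup:** my last automatic fit failed because the arm partly hid it. By eye it stands where it did, and nothing was moved near it.
- **Round bottle:** the automatic fit after placing it also failed, because the holder merged with the bottle in the image. I judged it by the floor contact and the pictures instead.

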